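# Close and latch the pastry press

## Robot

A 7-joint arm with a two-finger parallel gripper is mounted at the origin on a cart in front of the work surface, level with it; the furniture and walls round the work are solid. World frame = base frame: x ahead of the robot, y to its left, z up, the work surface at z = 0. Lengths are in m, angles in rad, forces in N, time in s.
With the tool pointing down it reaches from about 0.4 to 0.85 m from the base axis. Payload 4.5 kg.
Tool frame: the origin (TCP) lies on the centre line of the jaws, within the pads' length; the fingertips stand 11 mm ahead of it and the grasp point (between the pads) lies 8 mm behind it; z points along the fingers, x is the direction in which the jaws open and shut, and the axes are right-handed (so a half turn about z gives the same grasp; the last joint's range is limited). The gripper opens to 88 mm and grips with 3 to 60 N. Pads are 18 mm wide; open, the fingers measure 123 mm over their backs; the gripper's body (75 mm by 187 mm) begins 45 mm behind the grasp point.
Start: joints at [1.183, 0.689, -0.195, 1.565, 0.157, 0.902, -0.215], TCP at [0.256, -0.57, 0.226] pointing down, gripper open.
Joint ranges: [-3.01, 3.01], [-0.46, 2.08], [-1.47, 1.51], [0.13, 2.56], [-1, 4.14], [0.04, 2.09], [-2.66, 2.66]. Speed limits (rad/s): [2.57, 2.57, 3.14, 3.14, 3.14, 3.14, 3.14].

## Interface

Orientations are given as a unit quaternion [x, y, z, w].
In Python, from plant import r, vision, order, nets gives the robot as it stands.
- The arm moves only by the tool send_rows, never from a script. Its argument "series" is a list of rows, each an object with "delta_pos": the shift along the tool's x, y, z in cm, a list of three; "turn": the turn about the tool's z in degrees; "jaw": the closure, from 0 (fully open) to 1 (shut). In form: [{"delta_pos": [x, y, z], "turn": turn, "jaw": jaw}, ...]. A call has 1 to 8 rows; each row is the pose to reach, as a shift and turn from the pose commanded when the call began, along the tool's axes at that moment; what a row does not reach only later rows make up. A row lasts 1/12 s, in which the tool goes at most 41.7 mm and 7.16 degrees, less where a joint would pass 70% of its speed; a pose out of reach is approached as far as the arm can. A call with a gripper value outside its range is refused whole. The fingers move at their own pace and stop on an object; "force" is the grip in N (left out, the last holds). Time passes only in rows, so rows that repeat a pose let the fingers close. It gives the time, the measured TCP pose, the force and the opening at its end, in the units of the state.
- r.get_state(): the state, without advancing time (a new reading comes with each control period).
- vision.snapshot(name): name is "scene" or "top" or "wrist"; returns the picture (420x560x3 uint8, blue, green, red); there is no depth.
- vision.camera_params(name): a dict with "intrinsics" (3x3 intrinsics, pixels), "D" ([k1, k2, p1, p2, k3] as OpenCV has them; the pictures are not rectified), "extrinsics" (4x4, takes a point from world to camera coordinates). Camera axes: x right, y down, z forward; pixel columns grow to the right and rows downward; lengths in m; the calibration is good to about 2 mm. A picture is of the moment at which its call begins: read the wrist's pose just before it. camera_params takes no time and is no camera call; for the wrist camera it gives the pose at the moment of the call.
- order.finish_job(): hands the job in, once; it reports no verdict.
Trained networks look in the newest picture that a camera, given by its name, has taken for a name from the list of things; names that differ only in an ending like _2 or _b are one class to them, and where a whole thing is asked for, a point or a joint stands for the part that bears it (a point fixed in the world has none). Each returns a list of dicts, best first, with "score" (0 to 1); they miss things now and then, are a little off and sometimes report something else, mostly with a low value. They report only what shows in the picture. A call takes as long as a camera call. They do not tell look-alikes from the thing itself.
- nets.boxes_of(camera, label): "location" ([row, column] as shares, 0 to 1, of the picture: columns of its width, rows of its height, amid what is visible of it).
- nets.trace(camera, label): "region" (420x560 bool, what is visible of it) and "location" ([row, column] as shares, 0 to 1, of the picture: columns of its width, rows of its height, amid what is visible of it).
The state is a dict: "clock": time; "q": joint angles; "qd": joint speeds; "joint_torque": joint torques, N m; "tool_pos": TCP position; "eef_rot": TCP orientation; "contact_force": force on the tool from outside, world axes, zero at the start; "moment": the same for the moment, N m; "opening": opening from 0.0 (shut) to 1.0 (fully open).
Only numpy, scipy, OpenCV 4.12 (cv2) and the standard library are available. Lean on these libraries where they do the work, as an engineer would, in place of code of your own. Each camera call takes 0.05 s, during which the arm holds its last target.

## Task

The pastry press has been washed: take its top plate from the draining board and lower it level, without letting it drop, over the two guide pins until it lies flush on the mould bed. Then pull out the spring plunger on the tilted latch arm, keep it out while you swing the arm anticlockwise (seen from above) to the next hole, and let the plunger snap fully in there, so that the arm's ball foot stands over the plate. Leave the other kitchen things where they are.

Things in the scene. Friction and masses are not known exactly. Their poses are not given: they have to be found in the camera images.
- grip (a point): Loose aluminium top plate, 140 (x) x 110 (y) x 10 mm, about 0.4 kg, starts flat on the steel draining board, right of the press; 13 mm holes at x = +55 and -55 mm, y = 0; fits either way round. In its middle a wooden grip block, 44 (x) x 16 (y) mm, rises from its upper face to 46 mm above its underside. This point: on the plate's centre, 34 mm above its underside; axes of the plate, z up.
- bed (a point): Centre of the upper face of the fixed press's mould bed, 150 (x) x 120 (y) mm with four round cups, 42 mm above the worktop. Axes of the press: z up, x away from its front, y to its left. The index head stands to its right. With the plate flush, the grip point is 34 mm straight above this point.
- guide (a point): Tip of the farther of the bed's two upright guide pins, 34 mm above the bed; pins 10 mm in diameter with tapered tips, at x = +55 and -55 mm, y = 0 of the bed.
- pivot (a point): Pivot of the latch arm, on the face of the index disc (148 mm across), 140 mm to the right of the bed's centre, 57 mm above the worktop. Its z axis is the pivot axis, leaning 0.61 rad (35 deg) from vertical towards the press's front. The arm turns about it, positive anticlockwise. Disc holes lie on a 60 mm radius at latch angles -0.95, 0 and 0.95 rad.
- knob (a point): Grasp point of the plunger's black knob, on the latch arm 60 mm from the pivot axis and 42 mm out from the disc's face; z points outward along the pull, parallel to the pivot axis. Neck 21 mm across from 11.5 mm below to 4 mm above this point, then a 27 mm cap up to 14.5 mm above; below, a 17 mm sleeve. The arm's upper face lies 30 mm below; nothing else on the arm reaches above 26 mm below.
- foot (a point): Centre of the 16 mm ball foot on the other end of the latch arm, 100 mm from the axis. Starts swung up and back, clear of the bed; in the locked hole it stands 3 mm above the seated plate, 40 mm to the right of the bed's centre, so the plate stops the arm about 0.05 rad past that hole.
- latch (a joint): Angle of the latch arm, rad: 0 at the start (open hole), 0.95 in the next hole anticlockwise, where the foot is over the plate (locked); -0.95 is a spare hole. Light friction, 0.06 Nm; 0.02 rad of play with the pin in.
- plunger (a joint): How far the plunger is pulled out, m: 0 = fully in a hole. The pin goes 8 mm into the hole, so 0.009 clears it; stop at 0.013. The spring pulls back with 4 N when in, 9 N at the stop. The pin's tip is round: let go within about 3 mm of a hole, it centres itself and snaps in.
- lime: Bystander: lime, 48 mm, on the worktop close to the left of the press. Origin under its centre.
- spice: Bystander: spice jar with black cap, 41 x 105 mm tall, close behind the press. Origin at its underside.
- jam: Bystander: jam jar, 72 x 102 mm tall, on the draining board behind the plate. Origin at its underside.
- salt: Bystander: salt shaker, 44 x 90 mm tall, behind the index head. Origin at its underside.
- egg: Bystander: small empty glass, 48 x 61 mm tall, between the plate's start and the press. Origin at its underside.
Mind the look-alikes: they are no part of the job. Of the things that look like the part that bears grip, the larger one is meant.

How it is judged:
By the outcome, as a careful person would: the job done as asked, in the order asked, and still so for the second after the job is handed in, with the robot touching nothing.
It also fails if it takes over 58 s, if anything falls off the work surface, if the arm or the gripper's body presses on something with over 40 N, if the wrist force passes 120 N, or if a joint passes its speed limit or range.

## Working session

There is one attempt and no reset: what is moved stays moved. The work goes in short steps, Python scripts to look and compute and a tool call to move; the robot and the scene stay as the last step left them, time stands still between calls to the robot, and variables do not carry over. Pictures are saved under pics/ and viewed, and the job is handed in when it is done.

Besides the shell and the picture viewer there is one more tool, called after "Request:" as name(argument=value, ...) on one line, values as JSON. send_rows: Moves the arm, as the interface text tells. Its arguments: {"type":"object","properties":{"series":{"type":"array"},"force":{"type":"number"}},"required":["series"]}

```bash
ls; mkdir -p pics; cat > h.py <<'E'
from plant import r, vision, order, nets
import numpy as np, cv2
from scipy.spatial.transform import Rotation as R
E
python3 - <<'E'
from h import *
for c in ("scene","top","wrist"):
    p=vision.camera_params(c); im=vision.snapshot(c); cv2.imwrite(f"pics/a_{c}.png",im)
    print(c,np.round(p["intrinsics"],1).tolist(),np.round(p["D"],4),np.round(p["extrinsics"],4).tolist())
print(r.get_state())
E
```

```text
pics
scene [[461.1, 0.0, 273.1], [0.0, 461.1, 211.0], [0.0, 0.0, 1.0]] [-0.0332  0.      0.      0.      0.    ] [[0.9011, 0.4333, -0.013, -0.5878], [0.1775, -0.3963, -0.9008, -0.0052], [-0.3955, 0.8094, -0.434, 1.6255], [0.0, 0.0, 0.0, 1.0]]
top [[486.9, 0.0, 277.9], [0.0, 486.9, 207.0], [0.0, 0.0, 1.0]] [0.0486 0.     0.     0.     0.    ] [[-0.3792, -0.9253, -0.0002, 0.2492], [-0.8431, 0.3455, -0.4121, 0.5612], [0.3814, -0.1561, -0.9112, 1.2219], [0.0, 0.0, 0.0, 1.0]]
wrist [[333.0, 0.0, 278.5], [0.0, 333.0, 210.6], [0.0, 0.0, 1.0]] [-0.0267  0.      0.      0.      0.    ] [[0.4094, -0.9124, -0.0022, -0.6247], [-0.8681, -0.3902, 0.3067, -0.0423], [-0.2807, -0.1236, -0.9518, 0.3921], [0.0, 0.0, 0.0, 1.0]]
{'clock': 0.15, 'q': array([ 1.18279321,  0.68978124, -0.19451666,  1.56605828,  0.15731725,
        0.90251258, -0.21514405]), 'qd': array([-0.00087889, -0.00036703,  0.00119305, -0.00352807, -0.0017482 ,
        0.00041709, -0.00032429]), 'joint_torque': array([-1.69780938e-03, -5.27862096e+01, -1.26860965e+00, -1.53586435e+01,
       -5.25155396e-02,  3.94579183e-03,  9.19484478e-05]), 'tool_pos': array([ 0.25563898, -0.56980171,  0.2249128 ]), 'eef_rot': array([ 8.39470643e-01, -5.43404611e-01, -6.05618748e-04, -3.19253890e-04]), 'contact_force': array([-0.18778351,  0.19292577,  0.36651387]), 'moment': array([0.00273975, 0.00824118, 0.02828001]), 'opening': 0.9991845148579883}
```

View pics/a_scene.png

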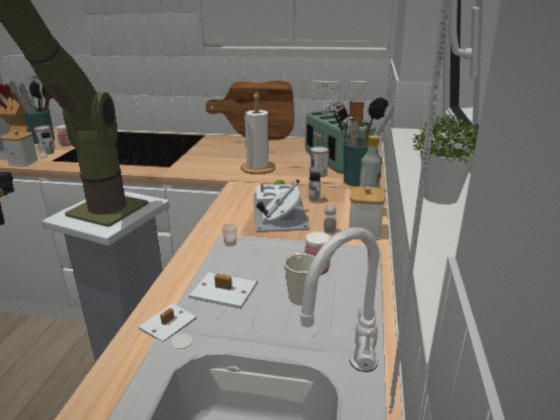

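View pics/a_top.png

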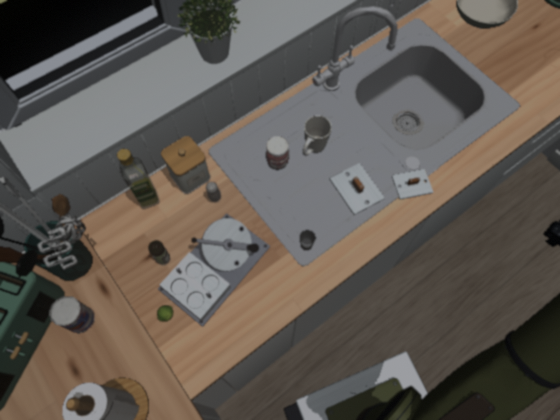

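View pics/a_wrist.png

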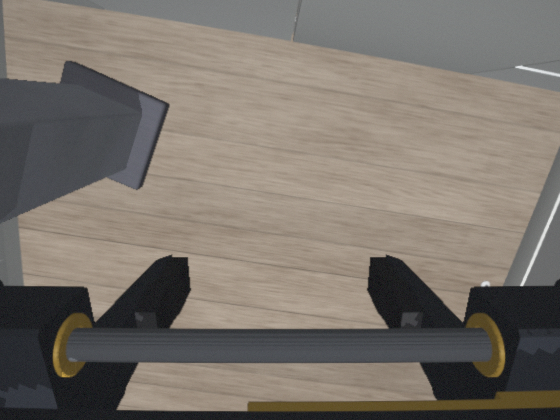

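```bash
cat >> h.py <<'E'
def ray(c,uv,p=None):
    p=p or vision.camera_params(c)
    K=np.array(p["intrinsics"]);D=np.array(p["D"],float);T=np.array(p["extrinsics"])
    x=cv2.undistortPoints(np.array([[uv]],float),K,D)[0,0]
    o=-T[:3,:3].T@T[:3,3]; d=T[:3,:3].T@np.array([x[0],x[1],1.]); return o,d/np.linalg.norm(d)
def onz(c,uv,z,p=None):
    o,d=ray(c,uv,p); return o+d*(z-o[2])/d[2]
def proj(c,X,p=None):
    p=p or vision.camera_params(c)
    T=np.array(p["extrinsics"]); X=np.atleast_2d(X).astype(float)
    return cv2.projectPoints(X,cv2.Rodrigues(T[:3,:3])[0],T[:3,3],np.array(p["intrinsics"]),np.array(p["D"],float))[0][:,0]
def tri(rs):
    A=np.zeros((3,3));b=np.zeros(3)
    for o,d in rs:
        P=np.eye(3)-np.outer(d,d);A+=P;b+=P@o
    X=np.linalg.solve(A,b); return X,[float(np.linalg.norm((np.eye(3)-np.outer(d,d))@(X-o))) for o,d in rs]
def crop(im,u,v,w,h,s):
    return cv2.resize(im[max(0,v-h//2):v+h//2,max(0,u-w//2):u+w//2],None,fx=s,fy=s,interpolation=cv2.INTER_CUBIC)
E
python3 - <<'E'
from h import *
for c in ("scene","top"):
    for n in ("grip","bed","guide","pivot","knob","foot","egg","salt","spice","jam","lime"):
        l=nets.boxes_of(c,n)
        print(c,n,[(round(d["score"],2),np.round([d["location"][1]*560,d["location"][0]*420],1).tolist()) for d in l[:3]])
a=cv2.imread("pics/a_top.png")
cv2.imwrite("pics/b1.png",crop(a,215,260,150,120,5)); cv2.imwrite("pics/b2.png",crop(a,370,190,150,110,5))
b=cv2.imread("pics/a_scene.png")
cv2.imwrite("pics/b3.png",crop(b,285,205,120,100,6))
print(r.get_state()["clock"])
E
```

```text
scene grip [(0.8, [223.8, 287.7]), (0.78, [168.5, 323.9])]
scene bed [(0.74, [277.9, 213.1])]
scene guide [(0.6, [278.9, 207.9]), (0.29, [332.1, 220.2])]
scene pivot [(0.81, [274.8, 205.1])]
scene knob [(0.63, [263.3, 207.1])]
scene foot [(0.64, [273.9, 206.5]), (0.58, [222.5, 291.1])]
scene egg [(0.72, [229.0, 228.6])]
scene salt [(0.6, [330.0, 220.4])]
scene spice [(0.74, [316.3, 186.9])]
scene jam [(0.88, [316.7, 243.3]), (0.41, [278.6, 210.1])]
scene lime [(0.56, [279.9, 180.7])]
top grip [(0.57, [411.1, 180.3]), (0.56, [355.9, 188.6])]
top bed [(0.87, [213.1, 269.6])]
top guide [(0.61, [276.8, 152.2]), (0.6, [213.6, 266.0])]
top pivot [(0.88, [226.6, 246.9])]
top knob []
top foot [(0.67, [231.9, 242.7])]
top egg [(0.66, [304.9, 241.6]), (0.64, [210.1, 266.6])]
top salt [(0.79, [209.3, 193.4])]
top spice [(0.77, [161.2, 249.1])]
top jam [(0.71, [276.1, 148.9]), (0.62, [231.4, 246.6])]
top lime [(0.8, [167.5, 315.7])]
1.25
```

View pics/b1.png

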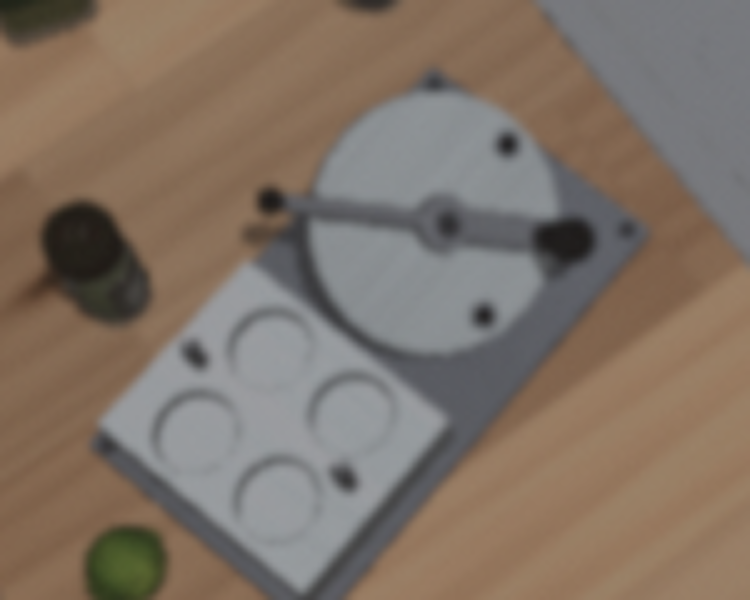

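View pics/b2.png

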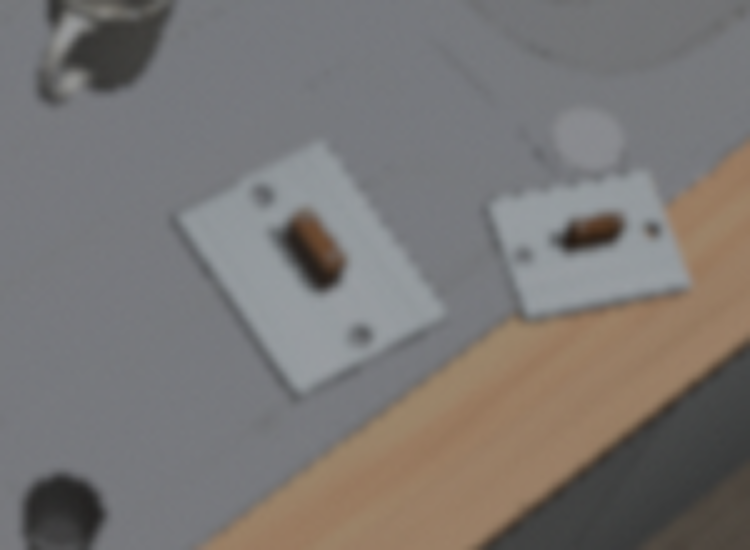

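View pics/b3.png

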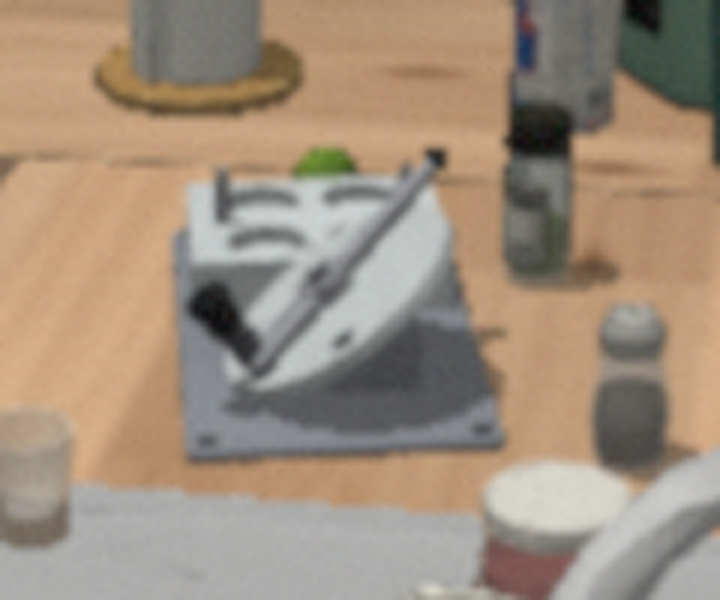

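```bash
python3 - <<'E'
from h import *
b=cv2.imread("pics/a_scene.png")
cv2.imwrite("pics/b4.png",crop(b,224,290,90,70,8))
im=vision.snapshot("scene"); 
cv2.imwrite("pics/b5.png",crop(im,275,200,80,70,10))
U=lambda x,y:((x+.5)/5-.5+140,(y+.5)/5-.5+200)
for p in [(97,425),(250,262),(450,425),(303,595)]: print(onz("top",U(*p),.042).round(4))
print("tips",[onz("top",U(*p),.076).round(4) for p in [(190,347),(340,466)]])
print("disc c",onz("top",U(445,222),.057+.01).round(4),"foot",U(269,200),"knob",U(578,238))
V=lambda x,y:((x+.5)/5-.5+295,(y+.5)/5-.5+135)
for p in [(177,217),(322,142),(445,313),(302,393),(263,195),(361,335)]: print(onz("top",V(*p),.01).round(4))
print("small");
for p in [(488,203),(650,172),(690,288),(528,320)]: print(onz("top",V(*p),.01).round(4))
E
```

```text
[0.5549 0.3925 0.042 ]
[0.6125 0.2867 0.042 ]
[0.4815 0.2147 0.042 ]
[0.4245 0.318  0.042 ]
tips [array([0.5654, 0.3299, 0.076 ]), array([0.4729, 0.2763, 0.076 ])]
disc c [0.5839 0.1783 0.067 ] foot (193.4, 239.6) knob (255.2, 247.2)
[ 0.6902 -0.1875  0.01  ]
[ 0.7039 -0.2935  0.01  ]
[ 0.569  -0.3098  0.01  ]
[ 0.5541 -0.2067  0.01  ]
[ 0.684  -0.2432  0.01  ]
[ 0.5751 -0.2563  0.01  ]
small
[ 0.6261 -0.369   0.01  ]
[ 0.6074 -0.4716  0.01  ]
[ 0.5279 -0.4544  0.01  ]
[ 0.5459 -0.3539  0.01  ]
```

View pics/b4.png

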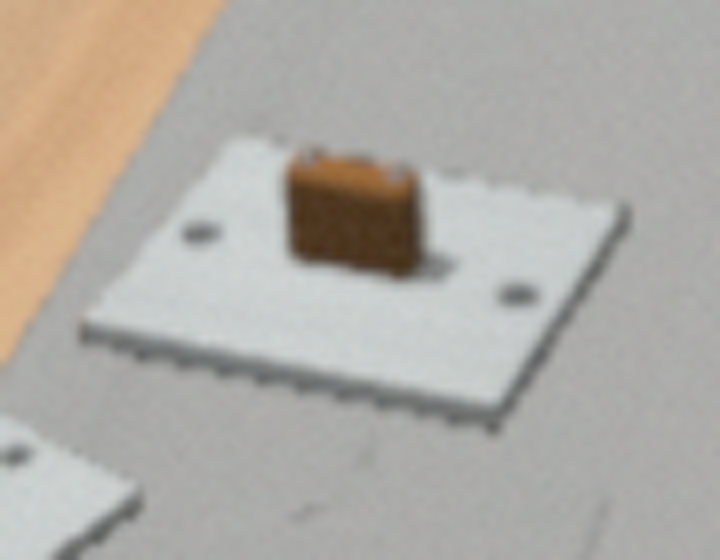

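View pics/b5.png

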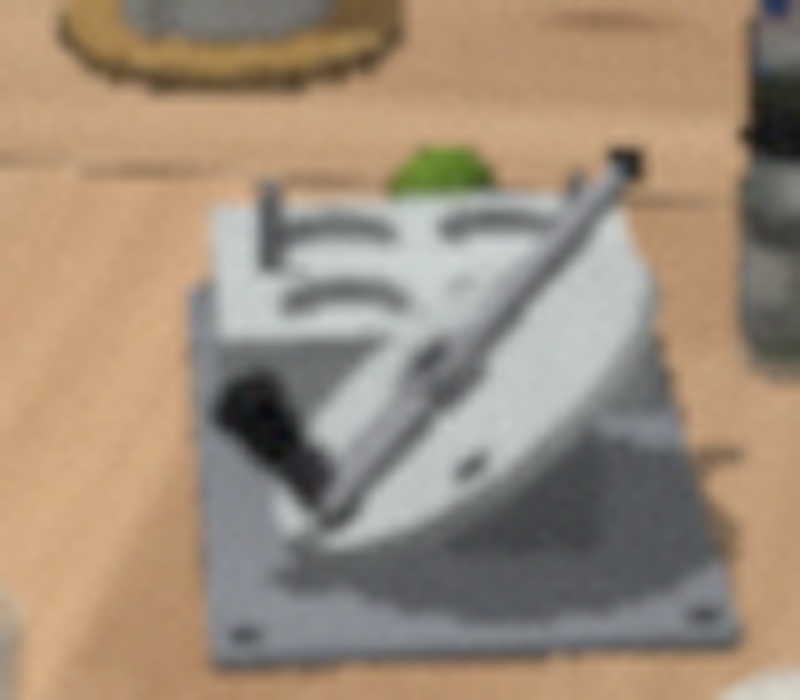

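Two plates show: the larger at top px (357,189), about 139×107 mm, and the smaller at (412,182), about 104×81 mm. The enlarged crop confirms the larger one, nearer the jam jar and cup, as the part meant. Next I'll fit poses from both cameras.

```bash
cat >> h.py <<'E'
def delta(target, yawdeg=None, cmd=None):
    """target world xyz, tool-x yaw deg; from cmd (pos,yaw) or measured"""
    s=r.get_state(); p=s["tool_pos"]; M=R.from_quat(s["eef_rot"]).as_matrix()
    yaw=np.degrees(np.arctan2(M[1,0],M[0,0]))
    if cmd is not None:
        p,yaw=np.array(cmd[0]),cmd[1]
    a=np.radians(yaw); ex=np.array([np.cos(a),np.sin(a),0]); ez=np.array([0,0,-1.]); ey=np.cross(ez,ex)
    d=np.array(target)-p
    t=0 if yawdeg is None else (-(yawdeg-yaw)+90)%180-90
    return np.round([d@ex*100,d@ey*100,d@ez*100],2).tolist(),round(t,2),p.round(4).tolist(),round(yaw,2)
E
python3 - <<'E'
from h import *
from scipy.optimize import least_squares
pt,ps=vision.camera_params("top"),vision.camera_params("scene")
V=lambda x,y:((x+.5)/5-.5+295,(y+.5)/5-.5+135)
W=lambda x,y:((x+.5)/8-.5+179,(y+.5)/8-.5+255)
top=[V(*p) for p in [(177,217),(322,142),(445,313),(302,393),(263,195),(361,335)]]
sc=[W(*p) for p in [(498,408),(628,208),(238,136),(82,328),(519,294),(201,232)]]
# order: A (+x,+y) ... top list: (.69,-.19)=+x+y,(.70,-.29)=+x-y,(.57,-.31)=-x-y,(.554,-.207)=-x+y
L=np.array([[70,55],[70,-55],[-70,-55],[-70,55],[55,0],[-55,0]])/1000
# scene: front(498,408)? assign by projecting
def f(p,idx,useT=True,useS=True):
    c,s=np.cos(p[3]),np.sin(p[3]); X=np.c_[p[0]+c*L[:,0]-s*L[:,1],p[1]+s*L[:,0]+c*L[:,1],np.full(6,p[2])]
    o=[]
    if useT:o.append(proj("top",X,pt)-top)
    if useS:o.append(proj("scene",X,ps)-np.array(sc)[idx])
    return np.concatenate(o).ravel()
p0=[.629,-.249,.01,.12]
c,s=np.cos(.12),np.sin(.12);X=np.c_[p0[0]+c*L[:,0]-s*L[:,1],p0[1]+s*L[:,0]+c*L[:,1],np.full(6,.01)]
P=proj("scene",X,ps); idx=[int(np.argmin(np.linalg.norm(np.array(sc)-q,axis=1))) for q in P]; print(idx,P.round(1).tolist(),np.round(sc,1).tolist())
for a in((1,1),(1,0),(0,1)):
    o=least_squares(f,p0,args=(idx,*a)); print(a,o.x.round(4),np.abs(o.fun).max().round(2))
E
```

```text
[1, 0, 3, 2, 4, 5] [[255.7, 281.3], [239.5, 306.2], [187.5, 295.4], [207.0, 272.2], [242.4, 292.1], [202.8, 284.4]] [[240.8, 305.6], [257.1, 280.6], [208.3, 271.6], [188.8, 295.6], [243.4, 291.3], [203.7, 283.6]]
(1, 1) [ 0.6306 -0.248   0.0112  0.1277] 1.24
(1, 0) [ 0.6436 -0.2624 -0.0261  0.1319] 0.54
(0, 1) [ 0.6324 -0.2485  0.0124  0.124 ] 0.62
```

```bash
python3 - <<'E'
from h import *
print(delta((.631,-.248,.20),-82.8))
s=r.get_state(); T=np.array(vision.camera_params("wrist")["extrinsics"]); M=R.from_quat(s["eef_rot"]).as_matrix()
print("cam in tool",M.T@(-T[:3,:3].T@T[:3,3]-s["tool_pos"]),"fwd",M.T@T[2,:3])
E
```

```text
([-14.04, -47.41, 2.55], np.float64(16.97), [0.2559, -0.5702, 0.2255], np.float64(-65.83))
cam in tool [ 0.00087867 -0.08004522 -0.16000784] fwd [-5.89912012e-04  3.06627396e-01  9.51829445e-01]
```

Request:
send_rows(series=[{"delta_pos": [-14,-47.4,0],"turn": 17,"jaw": 0},{"delta_pos": [-14,-47.4,0],"turn": 17,"jaw": 0},{"delta_pos": [-14,-47.4,0],"turn": 17,"jaw": 0},{"delta_pos": [-14,-47.4,0],"turn": 17,"jaw": 0},{"delta_pos": [-14,-47.4,0],"turn": 17,"jaw": 0},{"delta_pos": [-14,-47.4,0],"turn": 17,"jaw": 0},{"delta_pos": [-14,-47.4,0],"turn": 17,"jaw": 0},{"delta_pos": [-14,-47.4,0],"turn": 17,"jaw": 0}])

```text
clock: 1.97
tool_pos: [0.5103, -0.3516, 0.2257]
eef_rot: [0.75, -0.661, 0.0, 0.0]
contact_force: [0.7, -0.4, -0.2]
opening: 1.002
```

```bash
python3 - <<'E'
from h import *
print(delta((.631,-.248,.17),-82.8)); s=r.get_state(); print(s["clock"],s["q"].round(2),s["qd"].round(2))
E
```

```text
([-8.77, -13.27, 5.57], np.float64(-0.03), [0.5103, -0.3516, 0.2257], np.float64(-82.83))
1.9667 [ 0.57  0.68 -0.07  1.59  0.06  0.88 -0.97] [-0.82  0.16  0.07 -0.37 -0.05  0.2  -0.72]
```

Request:
send_rows(series=[{"delta_pos": [-7.5,-11,5.5],"turn": 0,"jaw": 0},{"delta_pos": [-7.5,-11,5.5],"turn": 0,"jaw": 0},{"delta_pos": [-7.5,-11,5.5],"turn": 0,"jaw": 0},{"delta_pos": [-7.5,-11,5.5],"turn": 0,"jaw": 0},{"delta_pos": [-7.5,-11,5.5],"turn": 0,"jaw": 0},{"delta_pos": [-7.5,-11,5.5],"turn": 0,"jaw": 0}])

```text
clock: 2.47
tool_pos: [0.609, -0.2637, 0.1698]
eef_rot: [0.751, -0.661, -0.001, 0.0]
contact_force: [0.0, -0.3, 0.4]
opening: 0.997
```

```bash
python3 - <<'E'
from h import *
p=vision.camera_params("wrist");print(delta((.631,-.248,.17),-82.8),r.get_state()["qd"].round(3)); im=vision.snapshot("wrist"); cv2.imwrite("pics/c.png",im)
np.save("c.npy",p["extrinsics"])
E
```

```text
([-1.28, -2.38, -0.02], np.float64(0.12), [0.609, -0.2637, 0.1698], np.float64(-82.68)) [ 0.047 -0.028  0.048  0.01   0.01   0.002  0.003]
```

View pics/c.png

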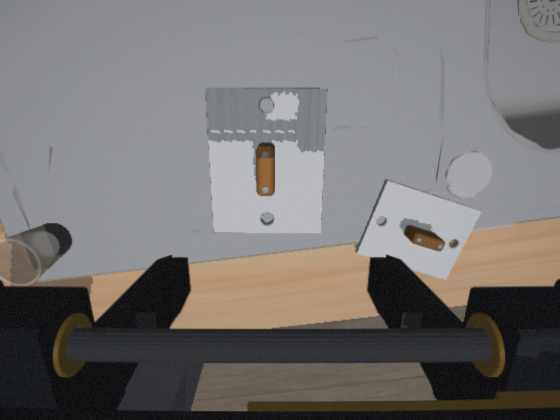

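```bash
python3 - <<'E'
from h import *
p=vision.camera_params("wrist"); p["extrinsics"]=np.load("c.npy")
for z in (.010,.012):
    P=[onz("wrist",u,z,p) for u in [(207,88.5),(327,88),(321.5,233.5),(213.5,233.5),(266,105),(267,218)]]
    P=np.array(P); print(P.round(4)[:,:2].tolist()); print(P[:4].mean(0),P[4:].mean(0)); d=P[4]-P[5]; print(np.degrees(np.arctan2(d[1],d[0])),np.linalg.norm(d), np.linalg.norm(P[0]-P[1]),np.linalg.norm(P[0]-P[3]))
print(np.mean([onz("wrist",u,.046,p) for u in [(265,154),(265,189)]],0))
E
```

```text
[[0.6934, -0.188], [0.7076, -0.2957], [0.5674, -0.3142], [0.5531, -0.2036], [0.6859, -0.2427], [0.577, -0.2565]]
[ 0.63035884 -0.25038379  0.01      ] [ 0.6314336  -0.24958388  0.01      ]
7.195872013583877 0.10974110547382576 0.10869457495563839 0.14119865568340215
[[0.6934, -0.1884], [0.7075, -0.2955], [0.5681, -0.3139], [0.5539, -0.2039], [0.6859, -0.2428], [0.5777, -0.2564]]
[ 0.6307252  -0.25040839  0.012     ] [ 0.63179323 -0.24961349  0.012     ]
7.195872013583883 0.10905461844300422 0.10801463451121206 0.1403153855042147
[ 0.63133209 -0.24956908  0.046     ]
```

```bash
python3 - <<'E'
from h import *
print(delta((.6314,-.2498,.026),-82.7))
E
```

```text
([-1.32, -2.52, 14.45], np.float64(-0.15), [0.6081, -0.266, 0.1705], np.float64(-82.85))
```

Request:
send_rows(series=[{"delta_pos": [-1.3,-2.5,4],"turn": 0,"jaw": 0.4},{"delta_pos": [-1.3,-2.5,8],"turn": 0,"jaw": 0.4},{"delta_pos": [-1.3,-2.5,10],"turn": 0,"jaw": 0.4},{"delta_pos": [-1.3,-2.5,10],"turn": 0,"jaw": 0.4},{"delta_pos": [-1.3,-2.5,10],"turn": 0,"jaw": 0.4},{"delta_pos": [-1.3,-2.5,10],"turn": 0,"jaw": 0.4}])

```text
clock: 3.02
tool_pos: [0.6324, -0.2517, 0.0729]
eef_rot: [0.749, -0.662, 0.002, -0.0]
contact_force: [0.2, 1.0, 0.9]
opening: 0.601
```

```bash
python3 - <<'E'
from h import *
p=vision.camera_params("wrist");print(delta((.6314,-.2498,.026),-82.7),r.get_state()["qd"].round(3)); im=vision.snapshot("wrist"); cv2.imwrite("pics/d.png",im)
print(proj("wrist",[(.6314,-.2498,.046),(.6314,-.2498,.026)],p))
E
```

```text
([-0.2, 0.08, 4.69], np.float64(-0.28), [0.6324, -0.2517, 0.0729], np.float64(-82.98)) [-0.004 -0.02  -0.007 -0.012 -0.003 -0.003 -0.001]
[[274.12965833 243.2817942 ]
 [274.44079873 231.35075035]]
```

View pics/d.png

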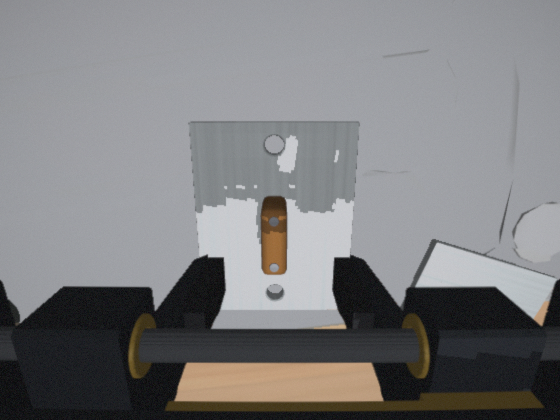

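Request:
send_rows(series=[{"delta_pos": [-0.2,0.1,2.5],"turn": 0,"jaw": 0.4},{"delta_pos": [-0.2,0.1,4.5],"turn": 0,"jaw": 0.4},{"delta_pos": [-0.2,0.1,4.6],"turn": 0,"jaw": 0.4},{"delta_pos": [-0.2,0.1,4.6],"turn": 0,"jaw": 0.4},{"delta_pos": [-0.2,0.1,4.6],"turn": 0,"jaw": 1},{"delta_pos": [-0.2,0.1,4.6],"turn": 0,"jaw": 1},{"delta_pos": [-0.2,0.1,4.6],"turn": 0,"jaw": 1},{"delta_pos": [-0.2,0.1,4.6],"turn": 0,"jaw": 1}], force=40)

```text
clock: 3.73
tool_pos: [0.6314, -0.2475, 0.0258]
eef_rot: [0.75, -0.662, 0.001, -0.0]
contact_force: [0.9, -0.6, 0.4]
opening: 0.324
```

Request:
send_rows(series=[{"delta_pos": [0,0,0],"turn": 0,"jaw": 1},{"delta_pos": [0,0,0],"turn": 0,"jaw": 1},{"delta_pos": [0,0,0],"turn": 0,"jaw": 1},{"delta_pos": [0,0,0],"turn": 0,"jaw": 1}], force=50)

```text
clock: 4.07
tool_pos: [0.631, -0.2478, 0.025]
eef_rot: [0.75, -0.662, 0.001, 0.0]
contact_force: [-0.2, -0.6, 4.4]
opening: 0.174
```

Request:
send_rows(series=[{"delta_pos": [0,0,-1],"turn": 0,"jaw": 1},{"delta_pos": [0,0,-3],"turn": 0,"jaw": 1},{"delta_pos": [0,0,-6],"turn": 0,"jaw": 1},{"delta_pos": [0,0,-10],"turn": 0,"jaw": 1},{"delta_pos": [0,0,-14],"turn": 0,"jaw": 1},{"delta_pos": [0,0,-18],"turn": 0,"jaw": 1},{"delta_pos": [0,0,-18],"turn": 0,"jaw": 1},{"delta_pos": [0,0,-18],"turn": 0,"jaw": 1}])

```text
clock: 4.73
tool_pos: [0.6318, -0.2473, 0.2073]
eef_rot: [0.75, -0.661, 0.002, -0.001]
contact_force: [0.2, -0.5, -2.8]
opening: 0.173
```

```bash
python3 - <<'E'
from h import *
print(delta((.42,.21,.205),-61.2)); im=vision.snapshot("wrist"); cv2.imwrite("pics/e.png",im)
# bed fit with top
from scipy.optimize import least_squares
pt,ps=vision.camera_params("top"),vision.camera_params("scene")
U=lambda x,y:((x+.5)/5-.5+140,(y+.5)/5-.5+200)
W=lambda x,y:((x+.5)/10-.5+235,(y+.5)/10-.5+165)
L=np.array([[75,60,0],[75,-60,0],[-75,-60,0],[-75,60,0],[55,0,34],[-55,0,34]])/1000
top=[U(*p) for p in [(97,425),(250,262),(450,425),(303,595),(190,345),(340,465)]]
def f(p,a,b):
    X=R.from_euler('z',p[3]).apply(L)+[p[0],p[1],.042+p[2]]; o=[]
    if a:o.append(proj("top",X,pt)-top)
    if b:o.append((proj("scene",X,ps)-[W(630,198),(0,0),W(215,335),W(215,208),(0,0),W(270,183)])[[2,3,5]])
    return np.concatenate(o).ravel()
for a in((1,0),(1,1)):
    o=least_squares(lambda p:np.r_[f(p,*a),(p[2]*1000)],[.518,.303,0,.5]);print(o.x.round(4),o.fun.round(2))
E
```

```text
([-48.02, 15.3, 0.23], np.float64(-21.62), [0.6318, -0.2473, 0.2073], np.float64(-82.82))
[ 0.519   0.3029 -0.      0.5098] [ 0.19 -0.16 -0.27 -0.31  0.11 -0.53 -0.22  0.21 -0.12 -0.12  0.3   0.83
 -0.02]
[ 0.5197  0.3034 -0.      0.5066] [-0.05 -0.46 -0.41 -0.5  -0.16 -0.6  -0.6   0.04 -0.34 -0.35 -0.01  0.7
 -0.35  0.75 -1.14  0.13 -0.89  0.03 -0.  ]
```

View pics/e.png

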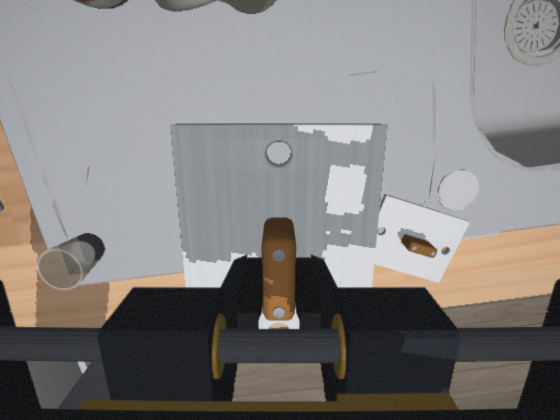

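Request:
send_rows(series=[{"delta_pos": [-49,14,0],"turn": -21.5,"jaw": 1},{"delta_pos": [-49,14,0],"turn": -21.5,"jaw": 1},{"delta_pos": [-49,14,0],"turn": -21.5,"jaw": 1},{"delta_pos": [-49,14,0],"turn": -21.5,"jaw": 1},{"delta_pos": [-49,14,0],"turn": -21.5,"jaw": 1},{"delta_pos": [-49,14,0],"turn": -21.5,"jaw": 1},{"delta_pos": [-49,14,0],"turn": -21.5,"jaw": 1},{"delta_pos": [-49,14,0],"turn": -21.5,"jaw": 1}])

```text
clock: 5.45
tool_pos: [0.4965, 0.0606, 0.2025]
eef_rot: [0.86, -0.51, -0.002, 0.002]
contact_force: [0.9, 0.9, -3.2]
opening: 0.172
```

```bash
python3 - <<'E'
from h import *
print(delta((.405,.24,.205),-61.0)); s=r.get_state(); print(s["q"].round(2),s["qd"].round(2),s["contact_force"])
E
```

```text
([-20.13, -0.58, -0.25], np.float64(-0.33), [0.4965, 0.0606, 0.2025], np.float64(-61.33))
[-0.14  0.56 -0.12  1.96  0.11  0.63 -1.4 ] [-1.01 -0.18  0.07  0.43 -0.07 -0.28 -0.91] [ 0.93913682  0.85488436 -3.24578932]
```

Request:
send_rows(series=[{"delta_pos": [-17,-0.5,0],"turn": -0.3,"jaw": 1},{"delta_pos": [-17,-0.5,0],"turn": -0.3,"jaw": 1},{"delta_pos": [-17,-0.5,0],"turn": -0.3,"jaw": 1},{"delta_pos": [-17,-0.5,0],"turn": -0.3,"jaw": 1},{"delta_pos": [-17,-0.5,0],"turn": -0.3,"jaw": 1},{"delta_pos": [-17,-0.5,0],"turn": -0.3,"jaw": 1},{"delta_pos": [-17,-0.5,0],"turn": -0.3,"jaw": 1},{"delta_pos": [-17,-0.5,0],"turn": -0.3,"jaw": 1}])

```text
clock: 6.12
tool_pos: [0.4226, 0.2087, 0.2036]
eef_rot: [0.861, -0.509, -0.0, 0.002]
contact_force: [0.2, 0.3, -1.7]
opening: 0.172
```

```bash
python3 - <<'E'
from h import *
p=vision.camera_params("wrist");print(delta((.405,.24,.205),-61.0)); s=r.get_state(); print(s["q"].round(2),s["qd"].round(2)); im=vision.snapshot("wrist"); cv2.imwrite("pics/f.png",im);np.save("f.npy",p["extrinsics"])
print(proj("wrist",[(.519,.303,.042)],p))
E
```

```text
([-3.59, 0.03, -0.14], np.float64(-0.19), [0.4226, 0.2087, 0.2036], np.float64(-61.19))
[-0.5   0.53 -0.09  2.04  0.08  0.58 -1.71] [ 0.02 -0.01  0.   -0.01 -0.   -0.   -0.  ]
[[236.26560201  43.84124832]]
```

View pics/f.png

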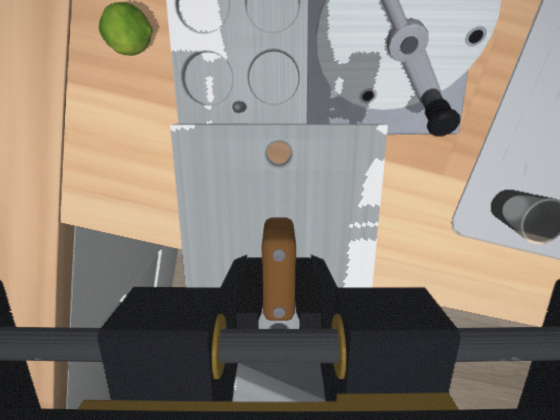

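Request:
send_rows(series=[{"delta_pos": [-3.5,3,-8],"turn": -0.2,"jaw": 1},{"delta_pos": [-3.5,3,-8],"turn": -0.2,"jaw": 1},{"delta_pos": [-3.5,3,-8],"turn": -0.2,"jaw": 1},{"delta_pos": [-3.5,3,-8],"turn": -0.2,"jaw": 1},{"delta_pos": [-3.5,3,-8],"turn": -0.2,"jaw": 1},{"delta_pos": [-3.5,3,-8],"turn": -0.2,"jaw": 1},{"delta_pos": [-3.5,3,-8],"turn": -0.2,"jaw": 1}])

```text
clock: 6.75
tool_pos: [0.3796, 0.2256, 0.2831]
eef_rot: [0.862, -0.507, -0.0, 0.001]
contact_force: [0.5, 0.7, -2.3]
opening: 0.173
```

```bash
python3 - <<'E'
from h import *
p=vision.camera_params("wrist");print(delta((.405,.24,.205),-61.0)); s=r.get_state(); print(s["q"].round(2),s["qd"].round(2)); im=vision.snapshot("wrist"); cv2.imwrite("pics/g.png",im);np.save("g.npy",p["extrinsics"])
print(proj("wrist",[(.519,.303,.042)],p))
cv2.imwrite("pics/g2.png",crop(im,330,110,300,220,2.6))
E
```

```text
([-0.03, -2.92, 7.81], np.float64(0.04), [0.3796, 0.2256, 0.2831], np.float64(-60.96))
[-0.57  0.37 -0.1   2.01  0.05  0.77 -1.76] [-0.01 -0.   -0.01 -0.   -0.    0.01 -0.  ]
[[277.69022949  26.32750418]]
```

View pics/g.png

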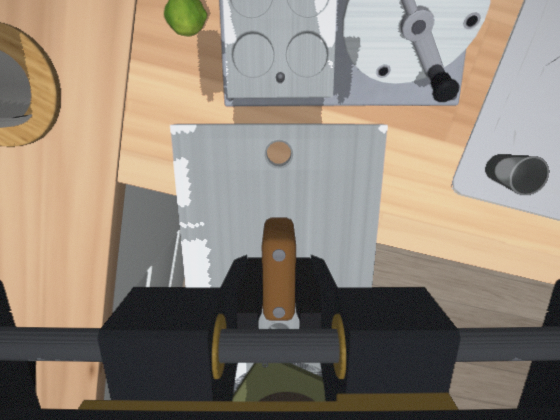

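View pics/g2.png

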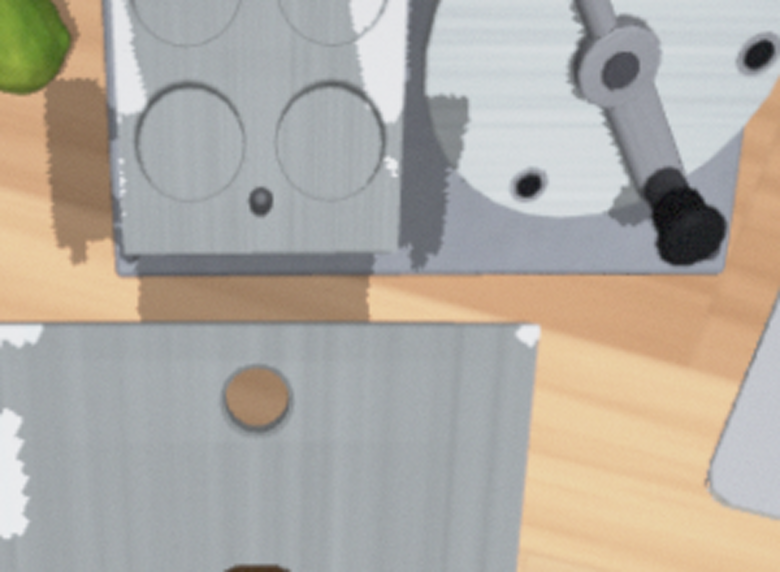

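```bash
python3 - <<'E'
from h import *
p=vision.camera_params("wrist"); s=r.get_state()
p["extrinsics"]=np.load("g.npy")
U=lambda x,y:((x+.5)/2.6-.5+180,(y+.5)/2.6-.5)
tip=onz("wrist",U(261,198),.076,p); print("tip",tip, "base",onz("wrist",U(261,204),.042,p))
c1=onz("wrist",U(124,255),.042,p);c2=onz("wrist",U(400,252),.042,p); d=c1-c2
print(c1,c2,np.linalg.norm(d),np.degrees(np.arctan2(d[1],d[0]))-90)
# side edges
for a,b in (((124,255),(103,0)),((400,252),(407,0))):
    A=onz("wrist",U(*a),.042,p);B=onz("wrist",U(*b),.042,p);e=B-A;print("edge",np.degrees(np.arctan2(e[1],e[0])))
tp=s["tool_pos"];M=R.from_quat(s["eef_rot"]).as_matrix()
for h in (.016,):
    H=onz("wrist",U(257,397),tp[2]-h,p); print("hole tool",M.T@(H-tp))
    for q in ((0,324),(540,324)):
        print("plate edge", (M.T@(onz("wrist",U(*q),tp[2]-h,p)-tp)).round(4))
    for q in((172,125),(386,125)): print("corner", (M.T@(onz("wrist",q,tp[2]-h,p)-tp)).round(4))
pf=dict(p);pf["extrinsics"]=np.load("f.npy"); print("tip f",onz("wrist",(239,105),.076,pf))
E
```

```text
tip [0.47416541 0.27526829 0.076     ] base [0.47425254 0.27513237 0.042     ]
[0.42668557 0.31763665 0.042     ] [0.48671003 0.212121   0.042     ] 0.12139393714644649 29.634156629074027
edge 31.492927226538065
edge 30.036208075813363
hole tool [ 0.00113376 -0.05547354  0.01584487]
plate edge [-0.0496 -0.07    0.0158]
plate edge [ 0.0571 -0.0699  0.0158]
corner [-0.0536 -0.0696  0.0158]
corner [ 0.0564 -0.0696  0.0158]
tip f [0.47618335 0.27434524 0.076     ]
```

```bash
python3 - <<'E'
from h import *
print(delta((.4905,.2858,.118),-60.6))
E
```

```text
([0.16, -12.61, 16.51], np.float64(-0.33), [0.3795, 0.2259, 0.2831], np.float64(-60.93))
```

Request:
send_rows(series=[{"delta_pos": [0.2,-4,2],"turn": -0.3,"jaw": 1},{"delta_pos": [0.2,-8,4],"turn": -0.3,"jaw": 1},{"delta_pos": [0.2,-11,7],"turn": -0.3,"jaw": 1},{"delta_pos": [0.2,-12.6,10],"turn": -0.3,"jaw": 1},{"delta_pos": [0.2,-12.6,14],"turn": -0.3,"jaw": 1},{"delta_pos": [0.2,-12.6,16.5],"turn": -0.3,"jaw": 1},{"delta_pos": [0.2,-12.6,16.5],"turn": -0.3,"jaw": 1},{"delta_pos": [0.2,-12.6,16.5],"turn": -0.3,"jaw": 1}])

```text
clock: 7.47
tool_pos: [0.4895, 0.2856, 0.1177]
eef_rot: [0.864, -0.504, -0.001, 0.002]
contact_force: [0.2, 0.3, -2.5]
opening: 0.172
```

```bash
python3 - <<'E'
from h import *
p=vision.camera_params("wrist");print(delta((.4905,.2858,.118),-60.6)); s=r.get_state(); print(s["q"].round(2),s["qd"].round(2)); im=vision.snapshot("wrist"); cv2.imwrite("pics/i.png",im);np.save("i.npy",p["extrinsics"])
cv2.imwrite("pics/i2.png",crop(im,280,100,280,200,2.8))
t=vision.snapshot("top");cv2.imwrite("pics/i3.png",crop(t,215,250,150,120,5))
E
```

```text
([0.03, -0.1, -0.03], np.float64(0.04), [0.4895, 0.2856, 0.1177], np.float64(-60.56))
[-0.57  0.76 -0.07  1.84  0.09  0.55 -1.76] [-0.   -0.07 -0.   -0.04  0.    0.   -0.  ]
```

View pics/i.png

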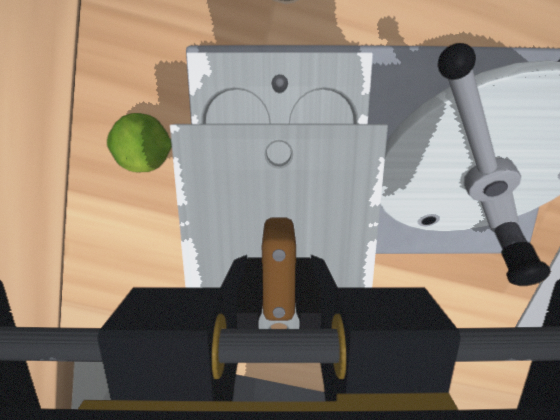

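View pics/i2.png

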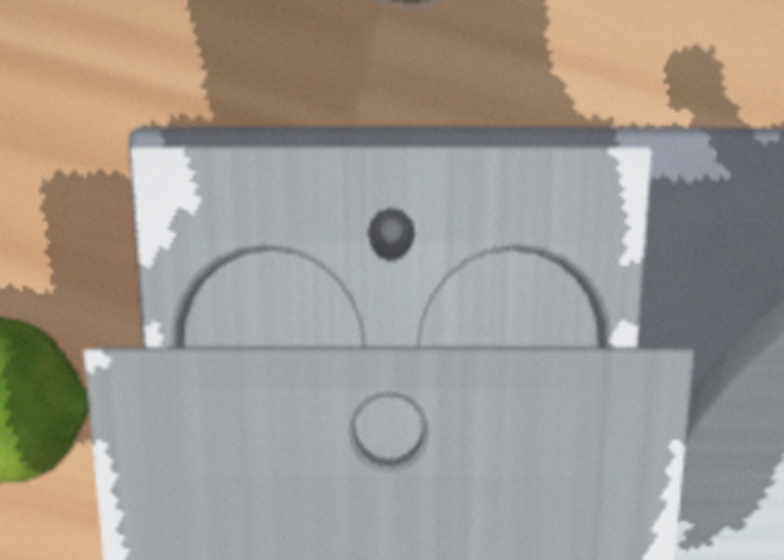

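View pics/i3.png

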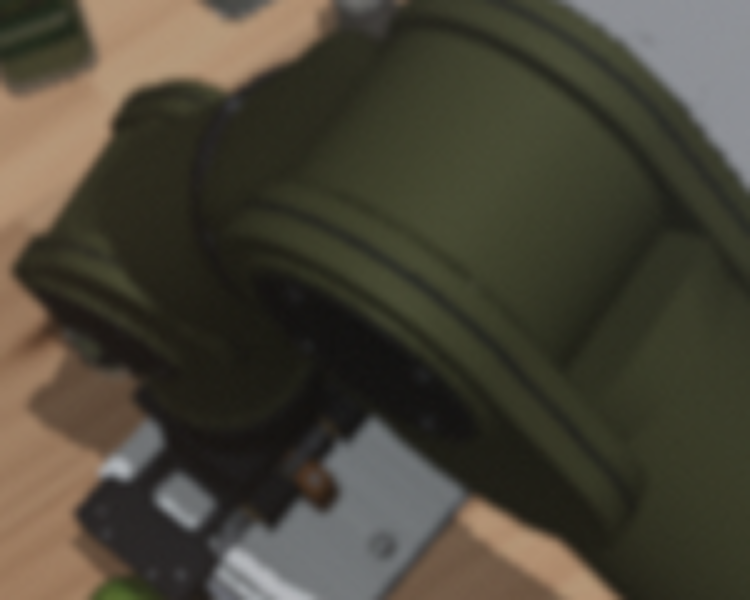

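```bash
python3 - <<'E'
from h import *
p=vision.camera_params("wrist"); s=r.get_state(); p["extrinsics"]=np.load("i.npy")
U=lambda x,y:((x+.5)/2.8-.5+140,(y+.5)/2.8-.5)
tp=s["tool_pos"];M=R.from_quat(s["eef_rot"]).as_matrix(); print(tp)
f=lambda q,z:(M.T@(onz("wrist",q,z,p)-tp)).round(4)
print("pin",f(U(391.5,230),.076),"base",f(U(391.5,240),.042))
print("hole",f(U(389,429),tp[2]-.016), "bottom rim", f(U(389,432),tp[2]-.026))
a,b=f(U(133,147),.042),f(U(650,148),.042); print("bed edge",a,b)
print("plate corners",f(U(85,350),tp[2]-.016),f(U(692,351),tp[2]-.016))
L=(p["extrinsics"]); 
# pivot, disc holes
for n in("knob","foot","pivot"):
    l=nets.boxes_of("wrist",n); print(n,[(round(d["score"],2),np.round([d["location"][1]*560,d["location"][0]*420],1).tolist()) for d in l[:3]])
E
```

```text
[0.49156731 0.28708676 0.12076473]
pin [ 0.0017 -0.089   0.045 ] base [ 0.0018 -0.0886  0.079 ]
hole [ 0.0012 -0.0531  0.0161] bottom rim [ 0.0012 -0.051   0.0261]
bed edge [-0.0581 -0.1091  0.079 ] [ 0.0616 -0.1088  0.079 ]
plate corners [-0.0537 -0.0674  0.0162] [ 0.0559 -0.0672  0.0162]
knob [(0.7, [526.1, 263.9])]
foot []
pivot [(0.68, [491.2, 178.0])]
```

```bash
python3 - <<'E'
from h import *
for i in range(6):
    s=r.get_state(); print(s["clock"],s["tool_pos"].round(4),s["eef_rot"].round(4),s["q"].round(4))
    p=vision.camera_params("wrist"); vision.snapshot("wrist")
p=dict(vision.camera_params("wrist")); s=r.get_state(); p["extrinsics"]=np.load("i.npy")
U=lambda x,y:((x+.5)/2.8-.5+140,(y+.5)/2.8-.5)
tp=np.array([.4895,.2856,.1177]);M=R.from_quat([.864,-.504,-.001,.002]).as_matrix()
f=lambda q,z:(M.T@(onz("wrist",q,z,p)-tp)).round(4)
print("pin",f(U(391.5,230),.076),"base",f(U(391.5,240),.042))
print("hole",f(U(389,429),tp[2]-.016), "bottom rim", f(U(389,432),tp[2]-.026))
a,b=f(U(133,147),.042),f(U(650,148),.042); print("bed edge",a,b)
print("plate corners",f(U(85,350),tp[2]-.016),f(U(692,351),tp[2]-.016))
E
```

```text
7.7167 [0.4916 0.2873 0.1215] [ 0.8636 -0.5041  0.0009 -0.0017] [-0.5682  0.7583 -0.0711  1.8361  0.0946  0.5466 -1.7573]
7.7667 [0.4914 0.2873 0.1213] [ 8.636e-01 -5.041e-01  8.000e-04 -1.500e-03] [-0.5683  0.7585 -0.0711  1.8364  0.0946  0.5465 -1.7573]
7.8167 [0.4912 0.2871 0.1211] [ 8.637e-01 -5.041e-01  7.000e-04 -1.300e-03] [-0.5683  0.7589 -0.0711  1.8367  0.0946  0.5464 -1.7573]
7.8667 [0.491  0.287  0.1208] [ 8.637e-01 -5.041e-01  5.000e-04 -1.000e-03] [-0.5683  0.7593 -0.0711  1.8369  0.0946  0.5464 -1.7573]
7.9167 [0.4908 0.2869 0.1205] [ 8.637e-01 -5.040e-01  4.000e-04 -7.000e-04] [-0.5684  0.7597 -0.0711  1.8372  0.0946  0.5463 -1.7573]
7.9667 [0.4907 0.2869 0.1202] [ 8.637e-01 -5.040e-01  3.000e-04 -5.000e-04] [-0.5684  0.7602 -0.0711  1.8373  0.0946  0.5462 -1.7573]
pin [ 0.0015 -0.0919  0.0413] base [ 0.0016 -0.0916  0.0753]
hole [ 0.0009 -0.0552  0.0158] bottom rim [ 0.0009 -0.0532  0.0258]
bed edge [-0.0583 -0.1122  0.0752] [ 0.0614 -0.1119  0.0752]
plate corners [-0.0549 -0.0699  0.0157] [ 0.0566 -0.0696  0.0157]
```

```bash
python3 - <<'E'
from h import *
print(delta((.5220,.3033,.112),-60.5))
E
```

```text
([0.11, -3.55, 0.8], np.float64(-0.03), [0.4906, 0.2868, 0.12], np.float64(-60.53))
```

Request:
send_rows(series=[{"delta_pos": [0,-1.2,0],"turn": 0,"jaw": 1},{"delta_pos": [0,-2.4,0],"turn": 0,"jaw": 1},{"delta_pos": [0,-3.2,0],"turn": 0,"jaw": 1},{"delta_pos": [0,-3.6,0.6],"turn": 0,"jaw": 1},{"delta_pos": [0,-3.6,0.6],"turn": 0,"jaw": 1},{"delta_pos": [0,-3.6,0.6],"turn": 0,"jaw": 1},{"delta_pos": [0,-3.6,0.6],"turn": 0,"jaw": 1},{"delta_pos": [0,-3.6,0.6],"turn": 0,"jaw": 1}])

```text
clock: 8.68
tool_pos: [0.5211, 0.304, 0.1134]
eef_rot: [0.864, -0.504, -0.0, 0.0]
contact_force: [0.5, 0.1, -2.7]
opening: 0.173
```

Request:
send_rows(series=[{"delta_pos": [0,0,0],"turn": 0,"jaw": 1},{"delta_pos": [0,0,0],"turn": 0,"jaw": 1},{"delta_pos": [0,0,0],"turn": 0,"jaw": 1},{"delta_pos": [0,0,0],"turn": 0,"jaw": 1},{"delta_pos": [0,0,0],"turn": 0,"jaw": 1},{"delta_pos": [0,0,0],"turn": 0,"jaw": 1}])

```text
clock: 9.18
tool_pos: [0.5218, 0.3044, 0.1135]
eef_rot: [0.864, -0.504, 0.0, -0.0]
contact_force: [-0.2, 0.3, -3.0]
opening: 0.175
```

```bash
python3 - <<'E'
from h import *
p=vision.camera_params("wrist");print(delta((.5220,.3033,.112),-60.5)); s=r.get_state(); print(s["eef_rot"].round(4),s["qd"].round(3)); im=vision.snapshot("wrist")
cv2.imwrite("pics/j2.png",crop(im,280,100,280,200,2.8))
im=vision.snapshot("scene");cv2.imwrite("pics/j3.png",crop(im,275,190,100,80,8))
print(r.get_state()["tool_pos"])
E
```

```text
([0.11, 0.03, 0.15], np.float64(-0.03), [0.5218, 0.3044, 0.1135], np.float64(-60.53))
[ 0.8637 -0.504   0.     -0.    ] [ 0.001 -0.     0.     0.    -0.    -0.002 -0.001]
[0.52175932 0.30440018 0.11348854]
```

View pics/j2.png

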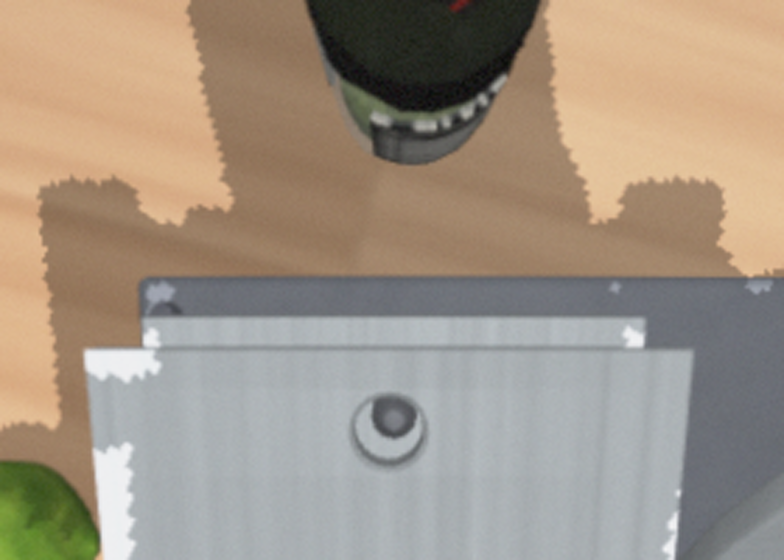

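View pics/j3.png

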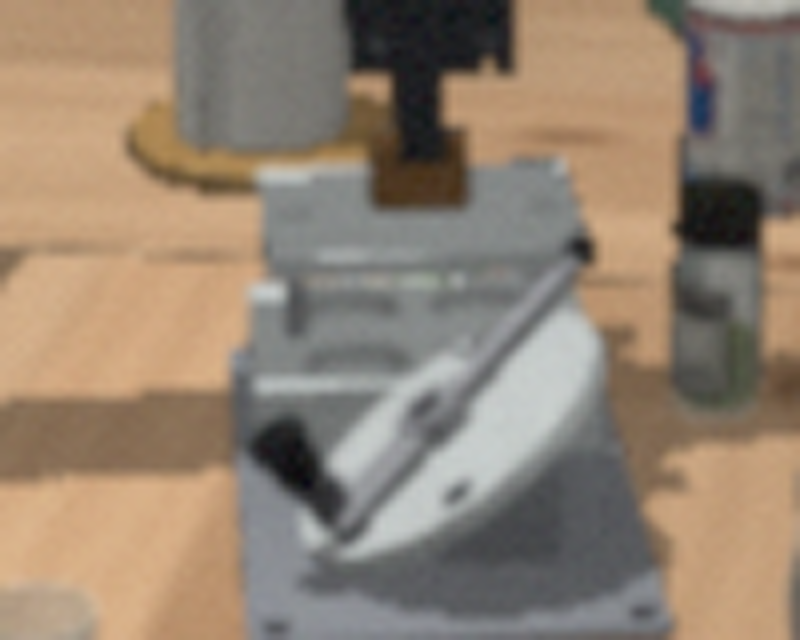

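```bash
python3 - <<'E'
from h import *
p=vision.camera_params("wrist"); s=r.get_state()
U=lambda x,y:((x+.5)/2.8-.5+140,(y+.5)/2.8-.5)
tp=s["tool_pos"];M=R.from_quat(s["eef_rot"]).as_matrix()
f=lambda q,z:(M.T@(onz("wrist",q,z,p)-tp)).round(4)
print("pin",f(U(396,413),.076))
print("hole top",f(U(388.5,428),tp[2]-.016))
print("bed edge",f(U(145,318),.042),f(U(645,319),.042)); print("plate corners",f(U(85,350),tp[2]-.016),f(U(692,351),tp[2]-.016))
E
```

```text
pin [ 0.0023 -0.0555  0.0375]
hole top [ 0.0007 -0.0554  0.016 ]
bed edge [-0.0576 -0.074   0.0715] [ 0.0621 -0.0737  0.0715]
plate corners [-0.0551 -0.0698  0.016 ] [ 0.0566 -0.0696  0.016 ]
```

Request:
send_rows(series=[{"delta_pos": [0.14,0.03,0],"turn": 0,"jaw": 1},{"delta_pos": [0.14,0.03,0],"turn": 0,"jaw": 1},{"delta_pos": [0.14,0.03,0.3],"turn": 0,"jaw": 1},{"delta_pos": [0.14,0.03,0.6],"turn": 0,"jaw": 1},{"delta_pos": [0.14,0.03,0.6],"turn": 0,"jaw": 1},{"delta_pos": [0.14,0.03,0.6],"turn": 0,"jaw": 1},{"delta_pos": [0.14,0.03,0.6],"turn": 0,"jaw": 1},{"delta_pos": [0.14,0.03,0.6],"turn": 0,"jaw": 1}])

```text
clock: 9.95
tool_pos: [0.5222, 0.3031, 0.1075]
eef_rot: [0.864, -0.504, 0.0, -0.0]
contact_force: [0.9, -0.7, -2.7]
opening: 0.171
```

```bash
python3 - <<'E'
from h import *
p=vision.camera_params("wrist"); s=r.get_state();im=vision.snapshot("wrist");print(s["tool_pos"],s["contact_force"])
cv2.imwrite("pics/k2.png",crop(im,280,150,140,100,5))
E
```

```text
[0.5222335  0.30307842 0.10752824] [ 0.94830001 -0.67895237 -2.71335803]
```

View pics/k2.png

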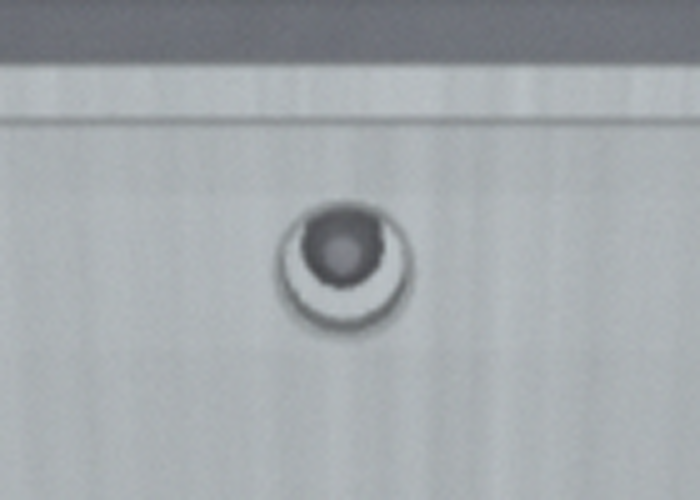

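```bash
python3 - <<'E'
from h import *
p=vision.camera_params("wrist"); s=r.get_state()
U=lambda x,y:((x+.5)/5-.5+210,(y+.5)/5-.5+100)
tp=s["tool_pos"];M=R.from_quat(s["eef_rot"]).as_matrix()
f=lambda q,z:(M.T@(onz("wrist",q,z,p)-tp)).round(4)
print(tp,"pin",f(U(342,254),.076),"pin circ at .07",f(U(342,246),.070))
print("hole top",f(U(345,266),tp[2]-.016),"bottom rim lower edge",f(U(345,318),tp[2]-.026),"top ring lower edge",f(U(345,334),tp[2]-.016),"top ring up edge",f(U(345,200),tp[2]-.016))
E
```

```text
[0.52225217 0.30309726 0.10756981] pin [ 0.0005 -0.0544  0.0316] pin circ at .07 [ 0.0005 -0.0546  0.0376]
hole top [ 0.0008 -0.0553  0.016 ] bottom rim lower edge [ 0.0008 -0.048   0.026 ] top ring lower edge [ 0.0008 -0.048   0.016 ] top ring up edge [ 0.0008 -0.0621  0.016 ]
```

Request:
send_rows(series=[{"delta_pos": [-0.02,0.05,0.2],"turn": 0,"jaw": 1},{"delta_pos": [-0.02,0.05,0.5],"turn": 0,"jaw": 1},{"delta_pos": [-0.02,0.05,0.8],"turn": 0,"jaw": 1},{"delta_pos": [-0.02,0.05,1.1],"turn": 0,"jaw": 1},{"delta_pos": [-0.02,0.05,1.4],"turn": 0,"jaw": 1},{"delta_pos": [-0.02,0.05,1.6],"turn": 0,"jaw": 1},{"delta_pos": [-0.02,0.05,1.6],"turn": 0,"jaw": 1},{"delta_pos": [-0.02,0.05,1.6],"turn": 0,"jaw": 1}])

```text
clock: 10.67
tool_pos: [0.5216, 0.3029, 0.0913]
eef_rot: [0.864, -0.504, -0.0, 0.0]
contact_force: [-0.2, 0.7, -2.1]
opening: 0.175
```

```bash
python3 - <<'E'
from h import *
s=r.get_state();im=vision.snapshot("wrist");print(s["tool_pos"],s["contact_force"],s["moment"],s["qd"].round(3))
cv2.imwrite("pics/l2.png",crop(im,280,150,140,100,5))
E
```

```text
[0.52157094 0.30293139 0.09129672] [-0.20059061  0.6994187  -2.07321385] [ 0.01439624 -0.05399971 -0.01558505] [ 0.    -0.007  0.001 -0.005 -0.     0.003 -0.001]
```

View pics/l2.png

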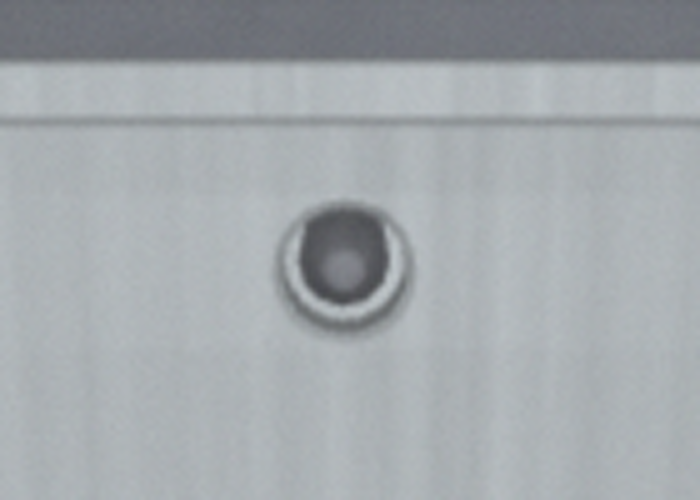

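Request:
send_rows(series=[{"delta_pos": [0,0,0.4],"turn": 0,"jaw": 1},{"delta_pos": [0,0,0.8],"turn": 0,"jaw": 1},{"delta_pos": [0,0,1.2],"turn": 0,"jaw": 1},{"delta_pos": [0,0,1.5],"turn": 0,"jaw": 1},{"delta_pos": [0,0,1.8],"turn": 0,"jaw": 1},{"delta_pos": [0,0,2.0],"turn": 0,"jaw": 1},{"delta_pos": [0,0,2.1],"turn": 0,"jaw": 1},{"delta_pos": [0,0,2.1],"turn": 0,"jaw": 1}])

```text
clock: 11.38
tool_pos: [0.5215, 0.3029, 0.0702]
eef_rot: [0.864, -0.504, -0.0, 0.0]
contact_force: [-0.2, -0.6, -2.7]
opening: 0.175
```

Request:
send_rows(series=[{"delta_pos": [0,0,0.1],"turn": 0,"jaw": 1},{"delta_pos": [0,0,0.2],"turn": 0,"jaw": 1},{"delta_pos": [0,0,0.2],"turn": 0,"jaw": 1},{"delta_pos": [0,0,0.2],"turn": 0,"jaw": 1}])

```text
clock: 11.72
tool_pos: [0.5217, 0.303, 0.0685]
eef_rot: [0.864, -0.504, 0.0, -0.0]
contact_force: [0.1, 0.2, -3.7]
opening: 0.175
```

Request:
send_rows(series=[{"delta_pos": [0,0,0.1],"turn": 0,"jaw": 1},{"delta_pos": [0,0,0.2],"turn": 0,"jaw": 1},{"delta_pos": [0,0,0.2],"turn": 0,"jaw": 1},{"delta_pos": [0,0,0.2],"turn": 0,"jaw": 1}])

```text
clock: 12.05
tool_pos: [0.5216, 0.3029, 0.0664]
eef_rot: [0.864, -0.504, -0.0, 0.0]
contact_force: [-1.1, 0.2, -2.3]
opening: 0.173
```

```bash
python3 - <<'E'
from h import *
s=r.get_state();im=vision.snapshot("wrist");print(s["tool_pos"],s["contact_force"],s["moment"],s["qd"].round(3))
cv2.imwrite("pics/m2.png",crop(im,280,150,240,180,3))
im=vision.snapshot("scene");cv2.imwrite("pics/m3.png",crop(im,275,190,100,80,8))
E
```

```text
[0.52158661 0.30291061 0.06641736] [-1.11055667  0.2038271  -2.29812322] [-0.0089009  -0.03492793  0.06106638] [ 0.001 -0.001 -0.001 -0.001  0.001 -0.001  0.   ]
```

View pics/m3.png

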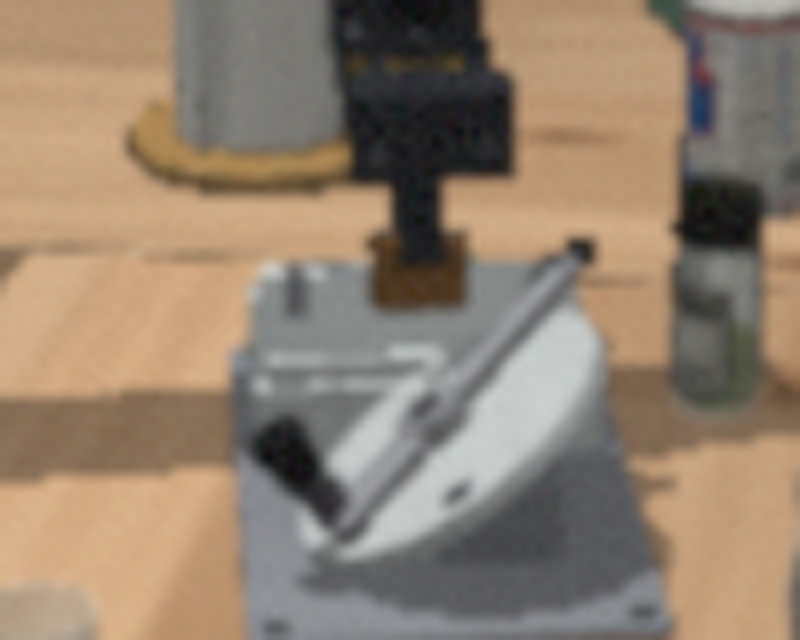

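Request:
send_rows(series=[{"delta_pos": [0,0,0.1],"turn": 0,"jaw": 1},{"delta_pos": [0,0,0.1],"turn": 0,"jaw": 1},{"delta_pos": [0,0,0.2],"turn": 0,"jaw": 1},{"delta_pos": [0,0,0.2],"turn": 0,"jaw": 1},{"delta_pos": [0,0,0.2],"turn": 0,"jaw": 1}])

```text
clock: 12.57
tool_pos: [0.5218, 0.3031, 0.0656]
eef_rot: [0.864, -0.504, 0.0, -0.0]
contact_force: [-3.1, -1.6, 5.7]
opening: 0.173
```

Request:
send_rows(series=[{"delta_pos": [0,0,0.1],"turn": 0,"jaw": 1},{"delta_pos": [0,0,0.1],"turn": 0,"jaw": 1},{"delta_pos": [0,0,0.1],"turn": 0,"jaw": 1}])

```text
clock: 12.82
tool_pos: [0.5218, 0.3031, 0.0655]
eef_rot: [0.864, -0.504, 0.0, -0.0]
contact_force: [-4.1, -1.8, 13.8]
opening: 0.173
```

Request:
send_rows(series=[{"delta_pos": [0,0,-0.1],"turn": 0,"jaw": 1},{"delta_pos": [0,0,-0.1],"turn": 0,"jaw": 0.5},{"delta_pos": [0,0,-0.1],"turn": 0,"jaw": 0.5},{"delta_pos": [0,0,-0.1],"turn": 0,"jaw": 0.5},{"delta_pos": [0,0,-0.1],"turn": 0,"jaw": 0.5},{"delta_pos": [0,0,-2],"turn": 0,"jaw": 0.5},{"delta_pos": [0,0,-5],"turn": 0,"jaw": 0.5},{"delta_pos": [0,0,-9],"turn": 0,"jaw": 0.5}])

```text
clock: 13.48
tool_pos: [0.5198, 0.3019, 0.1519]
eef_rot: [0.864, -0.504, -0.001, 0.003]
contact_force: [1.1, -0.1, 0.4]
opening: 0.501
```

Request:
send_rows(series=[{"delta_pos": [0,4,-2],"turn": 0,"jaw": 0.5},{"delta_pos": [0,7,-3],"turn": 0,"jaw": 0.5},{"delta_pos": [0,7,-3],"turn": 0,"jaw": 0.5},{"delta_pos": [0,7,-3],"turn": 0,"jaw": 0.5},{"delta_pos": [0,7,-3],"turn": 0,"jaw": 0.5},{"delta_pos": [0,7,-3],"turn": 0,"jaw": 0.5}])

```text
clock: 13.98
tool_pos: [0.4617, 0.2692, 0.1831]
eef_rot: [0.864, -0.504, 0.0, -0.0]
contact_force: [-1.0, -0.7, 0.6]
opening: 0.502
```

```bash
python3 - <<'E'
from h import *
s=r.get_state();p=vision.camera_params("wrist");im=vision.snapshot("wrist");print(s["tool_pos"],s["contact_force"],s["clock"])
np.save("n.npy",p["extrinsics"]);cv2.imwrite("pics/n.png",im)
im=vision.snapshot("scene");cv2.imwrite("pics/n3.png",crop(im,275,200,80,70,9))
# predicted geometry
th=np.radians(29.5);xh=np.array([np.cos(th),np.sin(th),0]);yh=np.array([-np.sin(th),np.cos(th),0]);z=np.array([0,0,1.])
t=np.radians(35); a=np.cos(t)*z-np.sin(t)*xh; xp=np.cos(t)*xh+np.sin(t)*z
bed=np.array([.522,.3025,.042]);piv=bed-.14*yh; piv[2]=.057
def knob(phi,h):
    ph=phi-.95; d=-(yh*np.cos(ph)-xp*np.sin(ph)); return piv+.06*d+h*a
for ph in(0,.95): print(ph,knob(ph,.042),knob(ph,.05125),proj("wrist",[knob(ph,.042),knob(ph,.0565)],p))
print(proj("wrist",[piv,bed],p))
E
```

```text
[0.4616825  0.26921546 0.18308334] [-0.9689408  -0.71156702  0.64290336] 13.9833
0 [0.55236266 0.11872491 0.06341103] [0.54774492 0.11611232 0.07098818] [[477.97948138 194.43335209]
 [484.09674623 207.51151061]]
0.95 [0.59951766 0.11656627 0.09140439] [0.59489992 0.11395368 0.09898154] [[539.85121493 153.49119685]
 [549.08121619 167.10074757]]
[[446.06834839 118.28325997]
 [278.49834974 117.08914641]]
```

View pics/n.png

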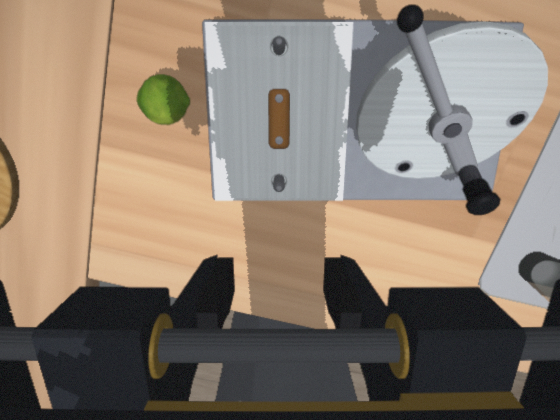

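View pics/n3.png

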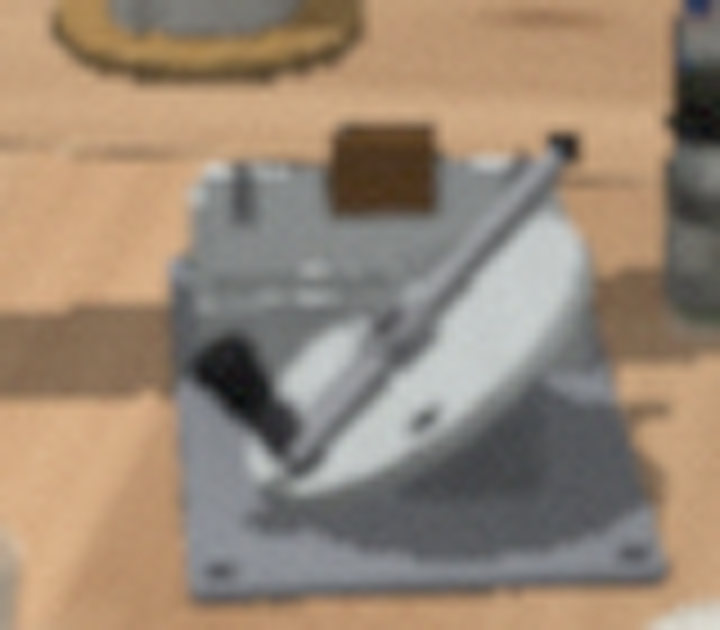

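```bash
cat >> h.py <<'E'
th=np.radians(29.5);xh=np.array([np.cos(th),np.sin(th),0]);yh=np.array([-np.sin(th),np.cos(th),0]);zz=np.array([0,0,1.])
t35=np.radians(35); ax=np.cos(t35)*zz-np.sin(t35)*xh; xp=np.cos(t35)*xh+np.sin(t35)*zz
bed=np.array([.522,.3025,.042]);piv=bed-.14*yh; piv[2]=.057
def knob(phi,h=.042,pull=0):
    ph=phi-.95; d=-(yh*np.cos(ph)-xp*np.sin(ph)); return piv+.06*d+(h+pull)*ax
E
python3 - <<'E'
from h import *
print(onz("top",(210.5,192.5),.045),onz("top",(306,240),.03))
print(delta((.5477,.1161,.135),-86.5), knob(0,.05125))
E
```

```text
[0.76516411 0.17184901 0.045     ] [ 0.52498022 -0.03309258  0.03      ]
([17.56, 0.01, 4.79], np.float64(25.96), [0.4614, 0.2691, 0.1829], np.float64(-60.54)) [0.54774492 0.11611232 0.07098818]
```

Request:
send_rows(series=[{"delta_pos": [4,0,0],"turn": 7,"jaw": 0.45},{"delta_pos": [8,0,0],"turn": 14,"jaw": 0.45},{"delta_pos": [12,0,0],"turn": 20,"jaw": 0.45},{"delta_pos": [15.5,0,1],"turn": 26,"jaw": 0.45},{"delta_pos": [17.5,0,3],"turn": 26,"jaw": 0.45},{"delta_pos": [17.5,0,4.5],"turn": 26,"jaw": 0.45},{"delta_pos": [17.5,0,4.5],"turn": 26,"jaw": 0.45},{"delta_pos": [17.5,0,4.5],"turn": 26,"jaw": 0.45}])

```text
clock: 14.75
tool_pos: [0.5464, 0.1166, 0.1376]
eef_rot: [0.728, -0.685, -0.001, 0.001]
contact_force: [-0.4, -0.3, -0.0]
opening: 0.55
```

Request:
send_rows(series=[{"delta_pos": [0,0,0],"turn": 0,"jaw": 0.45},{"delta_pos": [0,0,0],"turn": 0,"jaw": 0.45},{"delta_pos": [0,0,0],"turn": 0,"jaw": 0.45},{"delta_pos": [0,0,0],"turn": 0,"jaw": 0.45},{"delta_pos": [0,0,0],"turn": 0,"jaw": 0.45}])

```text
clock: 15.17
tool_pos: [0.547, 0.1167, 0.1391]
eef_rot: [0.728, -0.685, 0.0, -0.0]
contact_force: [0.4, 0.2, 0.8]
opening: 0.547
```

```bash
python3 - <<'E'
from h import *
s=r.get_state();p=vision.camera_params("wrist");im=vision.snapshot("wrist");print(s["tool_pos"],s["qd"].round(3),s["q"].round(2),s["clock"])
np.save("o.npy",p["extrinsics"]);
g=proj("wrist",[knob(0,.038),knob(0,.046),knob(0,.0565),piv],p); print(g)
im2=im.copy()
for h,rr in((.046,.0135),(.0565,.0135)):
    A=np.linspace(0,2*np.pi,60); pts=np.array([knob(0,h)+rr*(np.cos(k)*yh+np.sin(k)*xp) for k in A]); cv2.polylines(im2,[proj("wrist",pts,p).round().astype(int)],True,(0,255,0),1)
cv2.imwrite("pics/o.png",np.hstack([im[:,130:450],im2[:,130:450]]))
print(delta((.5477,.1161,.063),-86.5))
E
```

```text
[0.54696139 0.11666304 0.1390516 ] [ 0.003  0.003  0.002  0.003  0.001 -0.001 -0.001] [-0.3   0.72  0.01  1.85 -0.01  0.56 -1.79] 15.1667
[[274.1991035  205.30879421]
 [276.83958319 213.26944018]
 [280.47266272 224.22219519]
 [193.33260496 150.88571679]]
([0.05, -0.08, 7.59], np.float64(-0.0), [0.5469, 0.1165, 0.1389], np.float64(-86.5))
```

View pics/o.png

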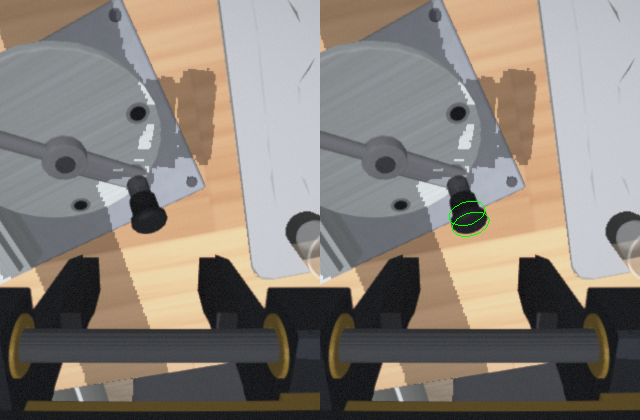

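```bash
python3 - <<'E'
from h import *
p=vision.camera_params("wrist");s=r.get_state();im=vision.snapshot("wrist")
im=cv2.convertScaleAbs(im,alpha=2.2,beta=20)
c=crop(im,260,190,120,100,6)
f=lambda q:tuple(int(v) for v in ((np.array(q)-[200,140]+.5)*6-.5))
for h,rr,col in((.046,.0135,(0,255,0)),(.0565,.0135,(0,255,0)),(.0305,.0105,(0,0,255)),(0,.003,(255,0,0))):
    A=np.linspace(0,2*np.pi,60); pts=np.array([knob(0,h)+rr*(np.cos(k)*yh+np.sin(k)*xp) for k in A]); cv2.polylines(c,[np.array([f(q) for q in proj("wrist",pts,p)])],True,col,1)
cv2.imwrite("pics/o2.png",c); print(s["tool_pos"])
for ph in(-.95,.95):print(proj("wrist",[knob(ph,0)],p))
E
```

```text
[0.54687323 0.11652261 0.13892349]
[[210.24022589 204.41658993]]
[[267.17596338 112.91211631]]
```

View pics/o2.png

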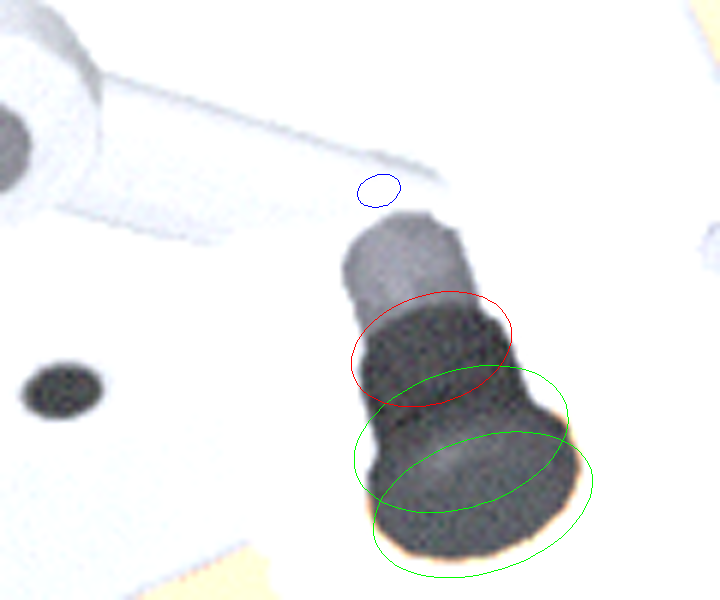

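Request:
send_rows(series=[{"delta_pos": [-0.05,-0.2,1.5],"turn": 0,"jaw": 0.45},{"delta_pos": [-0.05,-0.2,3],"turn": 0,"jaw": 0.45},{"delta_pos": [-0.05,-0.2,4.5],"turn": 0,"jaw": 0.45},{"delta_pos": [-0.05,-0.2,6],"turn": 0,"jaw": 0.45},{"delta_pos": [-0.05,-0.2,7],"turn": 0,"jaw": 0.45},{"delta_pos": [-0.05,-0.2,7.5],"turn": 0,"jaw": 0.45},{"delta_pos": [-0.05,-0.2,7.5],"turn": 0,"jaw": 0.45},{"delta_pos": [-0.05,-0.2,7.5],"turn": 0,"jaw": 0.45}])

```text
clock: 15.93
tool_pos: [0.549, 0.1168, 0.0637]
eef_rot: [0.728, -0.685, 0.0, -0.0]
contact_force: [-0.9, -0.6, -0.1]
opening: 0.546
```

Request:
send_rows(series=[{"delta_pos": [0,0,0],"turn": 0,"jaw": 0.45},{"delta_pos": [0,0,0],"turn": 0,"jaw": 0.45},{"delta_pos": [0,0,0],"turn": 0,"jaw": 0.45},{"delta_pos": [0,0,0],"turn": 0,"jaw": 0.45}])

```text
clock: 16.27
tool_pos: [0.5491, 0.1169, 0.064]
eef_rot: [0.728, -0.685, 0.0, -0.0]
contact_force: [0.6, -0.2, 0.1]
opening: 0.549
```

```bash
python3 - <<'E'
from h import *
p=vision.camera_params("wrist");s=r.get_state();im=vision.snapshot("wrist"); sc=vision.snapshot("scene")
im=cv2.convertScaleAbs(im,alpha=1.8,beta=20)
print(s["tool_pos"],s["contact_force"],s["qd"].round(3))
cv2.imwrite("pics/q.png",crop(im,279,290,240,200,3)); cv2.imwrite("pics/q2.png",crop(sc,265,205,80,70,9))
E
```

```text
[0.5490817  0.11685091 0.06400895] [ 0.6482214  -0.19756477  0.14059212] [ 0.     0.003 -0.001  0.002 -0.001 -0.001 -0.   ]
```

View pics/q.png

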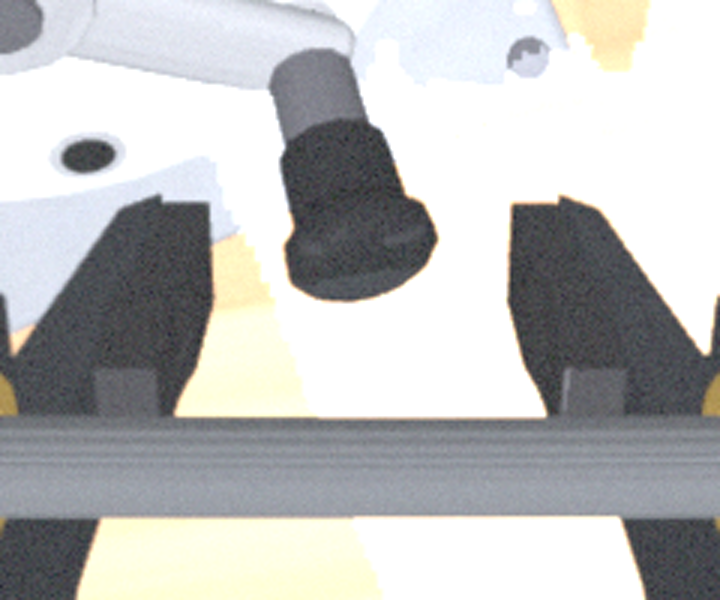

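View pics/q2.png

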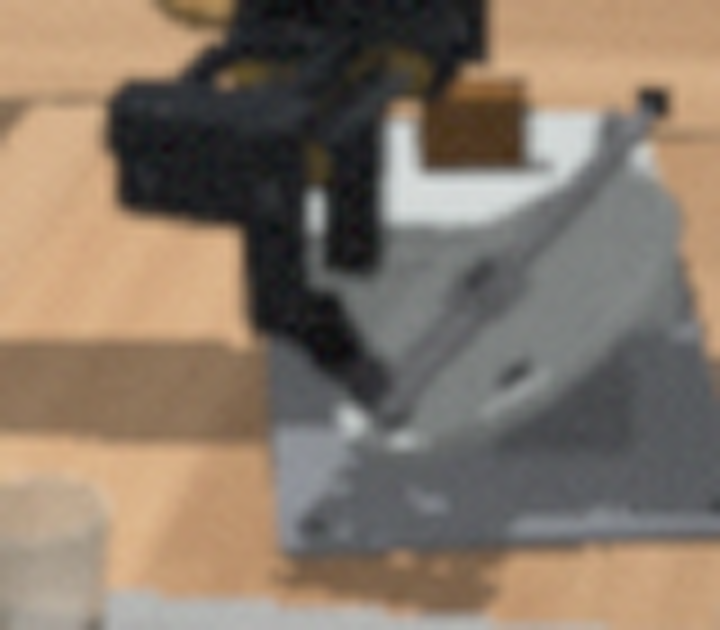

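```bash
python3 - <<'E'
from h import *
p=vision.camera_params("wrist");s=r.get_state();tp=s["tool_pos"];M=R.from_quat(s["eef_rot"]).as_matrix()
f=lambda q:(np.array(q)-[159,190])*3
for n,l in (("tip",.011),("tcp",0),("grasp",-.008)):
    for y in(-.009,0,.009): print(n,y,f(proj("wrist",[tp+M@np.array([0,y,l])],p)[0]).round(0))
k=knob(0,.042); print("cap pred", [f(proj("wrist",[knob(0,h)],p)[0]).round(0).tolist() for h in(.046,.05125,.0565)])
E
```

```text
tip -0.009 [356. 145.]
tip 0 [356. 190.]
tip 0.009 [356. 233.]
tcp -0.009 [355. 170.]
tcp 0 [355. 216.]
tcp 0.009 [355. 261.]
grasp -0.009 [355. 189.]
grasp 0 [355. 238.]
grasp 0.009 [355. 284.]
cap pred [[351.0, 216.0], [359.0, 242.0], [367.0, 269.0]]
```

Request:
send_rows(series=[{"delta_pos": [0,0,0],"turn": 0,"jaw": 1},{"delta_pos": [0,0,0],"turn": 0,"jaw": 1},{"delta_pos": [0,0,0],"turn": 0,"jaw": 1},{"delta_pos": [0,0,0],"turn": 0,"jaw": 1},{"delta_pos": [0,0,0],"turn": 0,"jaw": 1},{"delta_pos": [0,0,0],"turn": 0,"jaw": 1}], force=60)

```text
clock: 16.87
tool_pos: [0.5486, 0.1194, 0.0648]
eef_rot: [0.729, -0.685, -0.001, -0.001]
contact_force: [-6.6, 5.4, 24.2]
opening: 0.12
```

```bash
python3 - <<'E'
from h import *
s=r.get_state();print(s["tool_pos"],s["contact_force"],s["moment"],s["opening"]*88)
# world deltas in tool frame: pull along ax, swing
yaw=-86.5
def T(v,yaw=-86.5):
    a=np.radians(yaw); ex=np.array([np.cos(a),np.sin(a),0]);ez=np.array([0,0,-1.]);ey=np.cross(ez,ex); return np.round(np.array([v@ex,v@ey,v@ez])*100,2)
for d in(.006,.012): print("pull",d,T(d*ax))
for ph in np.arange(0,1.0,.05):
    print(round(ph,2),T(knob(ph)-knob(0)+.0115*ax), round(-np.degrees(ph)*.95,1))
E
```

```text
[0.54863221 0.11942503 0.06481662] [-6.61293025  5.42002061 24.15819708] [ 1.02769836  1.27360674 -0.064811  ] 10.55680923592441
pull 0.006 [ 0.15  0.31 -0.49]
pull 0.012 [ 0.3   0.62 -0.98]
0.0 [ 0.29  0.59 -0.94] -0.0
0.05 [ 0.44  0.35 -1.05] -2.7
0.1 [ 0.58  0.11 -1.16] -5.4
0.15 [ 0.7  -0.13 -1.27] -8.2
0.2 [ 0.81 -0.38 -1.4 ] -10.9
0.25 [ 0.91 -0.64 -1.52] -13.6
0.3 [ 1.   -0.89 -1.66] -16.3
0.35 [ 1.07 -1.15 -1.8 ] -19.1
0.4 [ 1.12 -1.4  -1.94] -21.8
0.45 [ 1.17 -1.66 -2.09] -24.5
0.5 [ 1.19 -1.92 -2.24] -27.2
0.55 [ 1.21 -2.17 -2.4 ] -29.9
0.6 [ 1.2  -2.43 -2.56] -32.7
0.65 [ 1.19 -2.68 -2.72] -35.4
0.7 [ 1.16 -2.93 -2.89] -38.1
0.75 [ 1.11 -3.17 -3.06] -40.8
0.8 [ 1.05 -3.41 -3.23] -43.5
0.85 [ 0.98 -3.65 -3.4 ] -46.3
0.9 [ 0.89 -3.88 -3.57] -49.0
0.95 [ 0.79 -4.1  -3.74] -51.7
```

```bash
python3 - <<'E'
from h import *
p=vision.camera_params("wrist");s=r.get_state();im=vision.snapshot("wrist"); sc=vision.snapshot("scene")
im=cv2.convertScaleAbs(im,alpha=1.8,beta=20)
cv2.imwrite("pics/r.png",crop(im,279,290,240,200,3)); cv2.imwrite("pics/r2.png",crop(sc,265,205,80,70,9))
E
```

```text
(no output)
```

View pics/r.png

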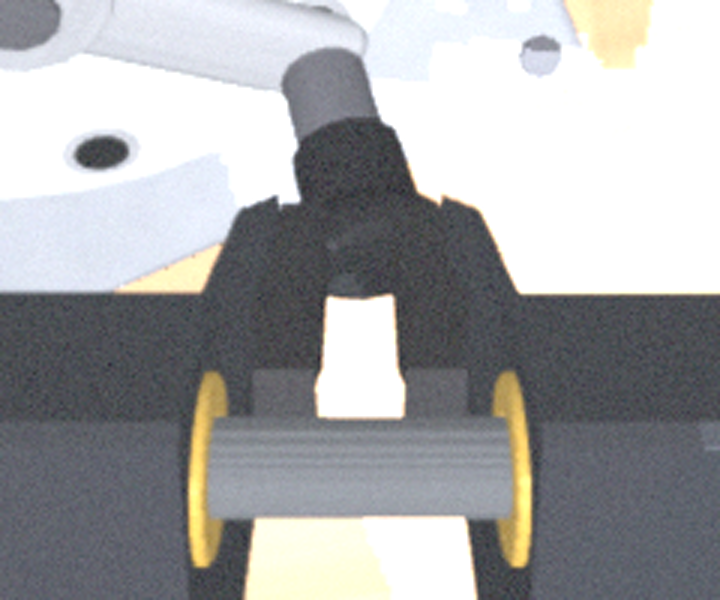

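View pics/r2.png

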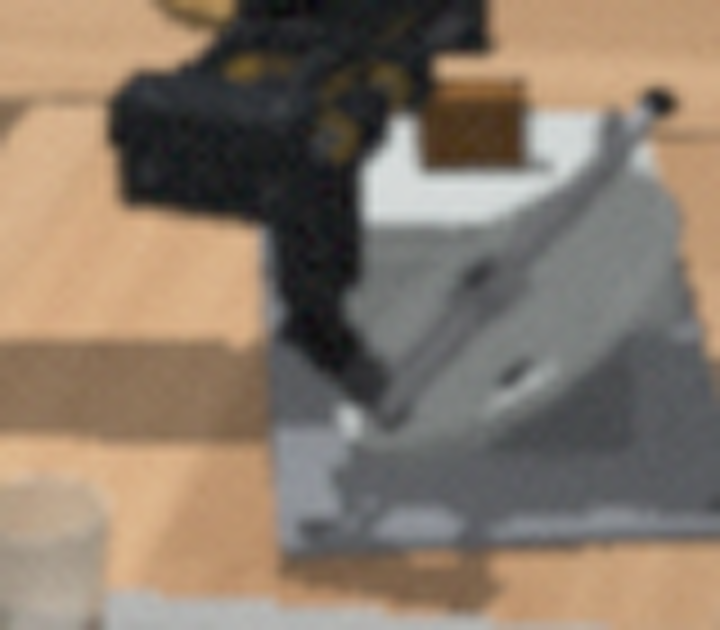

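```bash
python3 - <<'E'
from h import *
p=vision.camera_params("wrist");s=r.get_state();tp=s["tool_pos"];M=R.from_quat(s["eef_rot"]).as_matrix()
print(tp,s["contact_force"])
a=cv2.imread("pics/r.png");b=cv2.imread("pics/r2.png")
fw=lambda q:tuple(int(v) for v in (np.array(q)-[159,190])*3)
fs=lambda q:tuple(int(v) for v in (np.array(q)-[225,170])*9)
for sx in(-1,1):
  for z,col in((.011,(0,0,255)),(-.008,(0,255,0)),(-.03,(255,0,0))):
    q=[[sx*x,y,z] for x,y in((.0053,-.009),(.0053,.009),(.0228,.009),(.0228,-.009))]
    W=tp+np.array(q)@M.T
    cv2.polylines(a,[np.array([fw(v) for v in proj("wrist",W,p)])],True,col,1)
    cv2.polylines(b,[np.array([fs(v) for v in proj("scene",W)])],True,col,1)
for h,rr,col in((.046,.0135,(0,255,255)),(.0565,.0135,(0,255,255)),(.0305,.0105,(255,0,255))):
    A=np.linspace(0,2*np.pi,60); pts=np.array([knob(0,h)+rr*(np.cos(k)*yh+np.sin(k)*xp) for k in A])
    cv2.polylines(a,[np.array([fw(q) for q in proj("wrist",pts,p)])],True,col,1)
    cv2.polylines(b,[np.array([fs(q) for q in proj("scene",pts)])],True,col,1)
cv2.imwrite("pics/s1.png",a);cv2.imwrite("pics/s2.png",b)
E
```

```text
[0.54906607 0.11923052 0.06594411] [-3.75654721 -0.28960709 26.39404377]
```

View pics/s1.png

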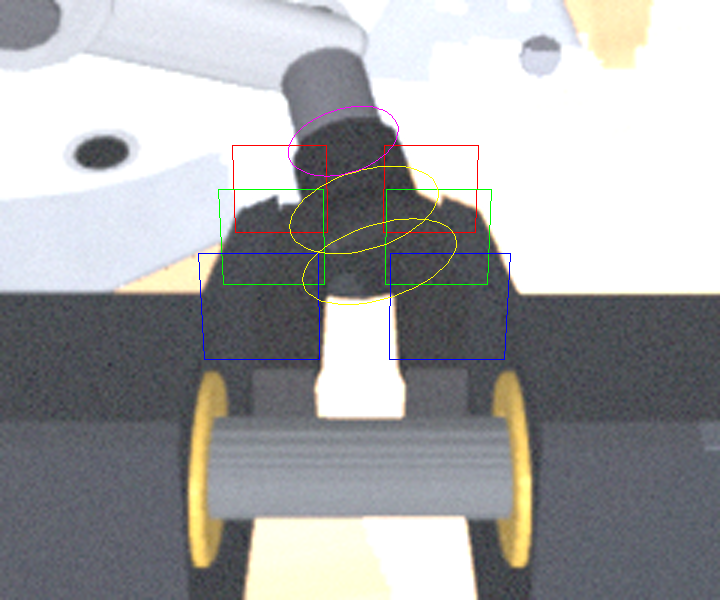

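View pics/s2.png

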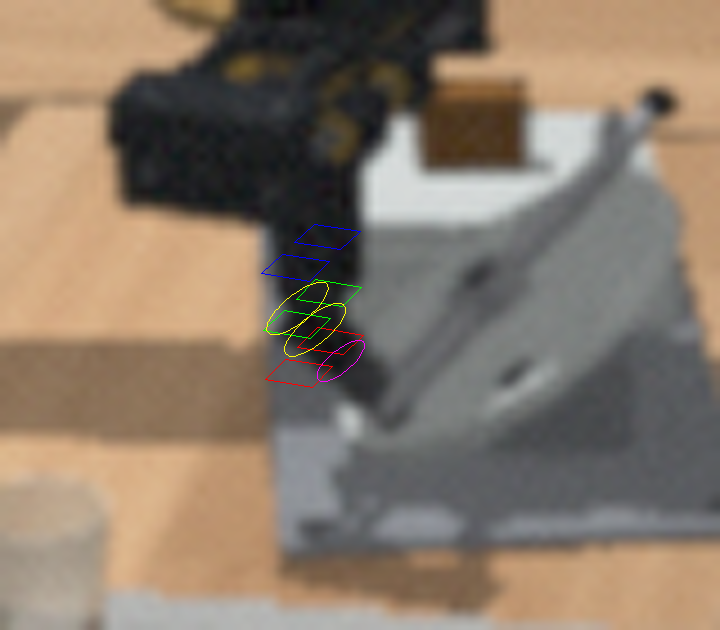

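Request:
send_rows(series=[{"delta_pos": [0,0,-0.5],"turn": 0,"jaw": 0.45},{"delta_pos": [0,0,-0.5],"turn": 0,"jaw": 0.45},{"delta_pos": [0,0,-0.5],"turn": 0,"jaw": 0.45},{"delta_pos": [0,0,-0.5],"turn": 0,"jaw": 0.45},{"delta_pos": [0,0,-0.5],"turn": 0,"jaw": 0.45},{"delta_pos": [0,0,-0.5],"turn": 0,"jaw": 0.45}])

```text
clock: 17.47
tool_pos: [0.5484, 0.1166, 0.068]
eef_rot: [0.728, -0.685, -0.0, 0.0]
contact_force: [0.2, -0.0, -1.3]
opening: 0.458
```

Request:
send_rows(series=[{"delta_pos": [0,0,0.7],"turn": 0,"jaw": 0.45},{"delta_pos": [0,0,1.4],"turn": 0,"jaw": 0.45},{"delta_pos": [0,0,2],"turn": 0,"jaw": 0.45},{"delta_pos": [0,0,2.3],"turn": 0,"jaw": 0.45},{"delta_pos": [0,0,2.3],"turn": 0,"jaw": 0.45},{"delta_pos": [0,0,2.3],"turn": 0,"jaw": 0.45},{"delta_pos": [0,0,2.3],"turn": 0,"jaw": 0.45}])

```text
clock: 18.05
tool_pos: [0.5489, 0.1168, 0.0455]
eef_rot: [0.728, -0.685, 0.0, -0.0]
contact_force: [0.5, -0.4, 1.0]
opening: 0.548
```

```bash
cat > ov.py <<'E'
from h import *
def ov(n,open_mm,phi=0,pull=0,tip=-.010):
    p=vision.camera_params("wrist");s=r.get_state();tp=s["tool_pos"];M=R.from_quat(s["eef_rot"]).as_matrix()
    im=vision.snapshot("wrist"); sc=vision.snapshot("scene")
    im=cv2.convertScaleAbs(im,alpha=1.8,beta=20)
    a=crop(im,279,270,200,200,3); b=crop(sc,265,205,80,70,8)
    fw=lambda q:tuple(int(v) for v in (np.array(q)-[179,170])*3)
    fs=lambda q:tuple(int(v) for v in (np.array(q)-[225,170])*8)
    h2=open_mm/2000
    for sx in(-1,1):
        W=tp+np.array([[sx*x,y,tip] for x,y in((h2,-.009),(h2,.009),(h2+.0175,.009),(h2+.0175,-.009))])@M.T
        cv2.polylines(a,[np.array([fw(v) for v in proj("wrist",W,p)])],True,(0,0,255),1)
        cv2.polylines(b,[np.array([fs(v) for v in proj("scene",W)])],True,(0,0,255),1)
    for h,rr in((.046,.0135),(.0565,.0135)):
        pts=np.array([knob(phi,h,pull)+rr*(np.cos(k)*yh+np.sin(k)*xp) for k in np.linspace(0,6.28,60)])
        cv2.polylines(a,[np.array([fw(q) for q in proj("wrist",pts,p)])],True,(0,255,255),1)
        cv2.polylines(b,[np.array([fs(q) for q in proj("scene",pts)])],True,(0,255,255),1)
    H=max(a.shape[0],b.shape[0]); o=np.zeros((H,a.shape[1]+b.shape[1],3),np.uint8);o[:a.shape[0],:a.shape[1]]=a;o[:b.shape[0],a.shape[1]:]=b
    o=cv2.resize(o,None,fx=min(1,800/o.shape[1]),fy=min(1,800/o.shape[1]))
    cv2.imwrite(f"pics/{n}.png",o); print(s["clock"],tp.round(4),s["contact_force"].round(1),s["moment"].round(2),s["opening"]*88)
E
python3 -c "
from ov import *
ov('t',48)"
```

```text
18.05 [0.5489 0.1168 0.0455] [ 0.5 -0.4  1. ] [ 0.01 -0.01 -0.04] 48.23108083465906
```

View pics/t.png

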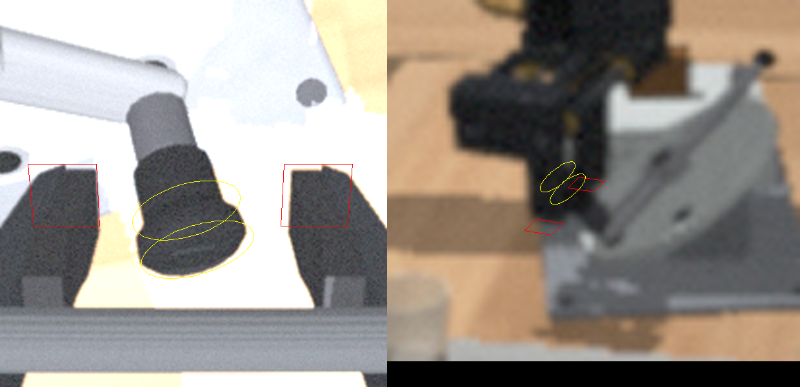

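Request:
send_rows(series=[{"delta_pos": [0,0,0],"turn": 0,"jaw": 1},{"delta_pos": [0,0,0],"turn": 0,"jaw": 1},{"delta_pos": [0,0,0],"turn": 0,"jaw": 1},{"delta_pos": [0,0,0],"turn": 0,"jaw": 1},{"delta_pos": [0,0,0],"turn": 0,"jaw": 1},{"delta_pos": [0,0,0],"turn": 0,"jaw": 1}], force=50)

```text
clock: 18.65
tool_pos: [0.5491, 0.1177, 0.0457]
eef_rot: [0.729, -0.685, 0.0, -0.001]
contact_force: [0.2, 2.3, 1.2]
opening: 0.28
```

```bash
python3 -c "
from ov import *
ov('u',25)"
```

```text
18.65 [0.5491 0.1177 0.0457] [0.2 2.3 1.2] [0.68 0.02 0.18] 24.6821526885287
```

View pics/u.png

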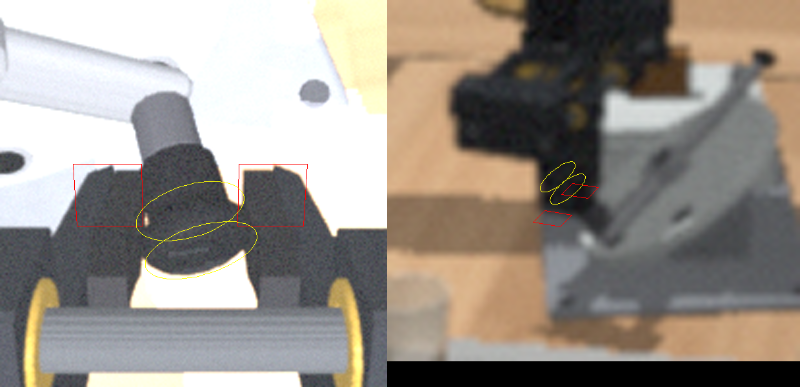

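Request:
send_rows(series=[{"delta_pos": [0.05,0.1,-0.16],"turn": 0,"jaw": 1},{"delta_pos": [0.1,0.2,-0.33],"turn": 0,"jaw": 1},{"delta_pos": [0.15,0.31,-0.49],"turn": 0,"jaw": 1},{"delta_pos": [0.2,0.41,-0.65],"turn": 0,"jaw": 1},{"delta_pos": [0.25,0.52,-0.82],"turn": 0,"jaw": 1},{"delta_pos": [0.3,0.6,-0.96],"turn": 0,"jaw": 1},{"delta_pos": [0.3,0.6,-0.96],"turn": 0,"jaw": 1},{"delta_pos": [0.3,0.6,-0.96],"turn": 0,"jaw": 1}], force=60)

```text
clock: 19.42
tool_pos: [0.5436, 0.1146, 0.055]
eef_rot: [0.728, -0.685, 0.0, -0.001]
contact_force: [4.0, 4.9, -7.6]
opening: 0.272
```

```bash
python3 -c "
from ov import *
ov('v',25,0,.0115)
s=r.get_state();print(s['contact_force']@ax,(s['tool_pos']-np.array([.5491,.1177,.0457]))@ax)"
```

```text
19.4167 [0.5436 0.1146 0.055 ] [ 4.   4.9 -7.6] [ 1.28 -0.67  0.19] 23.94404699071352
-9.100695060250093 0.011105292277833922
```

View pics/v.png

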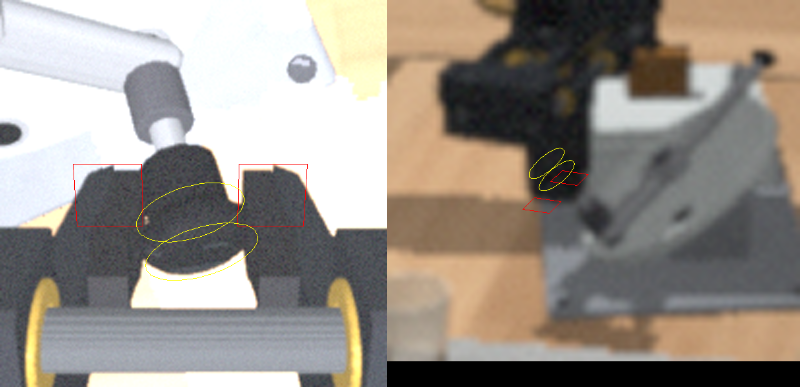

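```bash
python3 - <<'E'
from h import *
def T(v,yaw):
    a=np.radians(yaw); ex=np.array([np.cos(a),np.sin(a),0]);ez=np.array([0,0,-1.]);ey=np.cross(ez,ex); return np.round(np.array([v@ex,v@ey,v@ez])*100,2).tolist()
for ph in np.arange(.06,.49,.06): print(round(ph,2),T(knob(ph)-knob(0)+.0005*ax,-86.5),round(-ph*51/.95,1))
y=-86.5+.48*51/.95
print(y)
for ph in (.54,.60,.66,.72,.78,.84,.9,.95): print(round(ph,2),T(knob(ph)-knob(.48),y),round(-(ph-.48)*51/.95,1))
E
```

```text
0.06 [0.19, -0.26, -0.17] -3.2
0.12 [0.35, -0.55, -0.3] -6.4
0.18 [0.49, -0.85, -0.44] -9.7
0.24 [0.62, -1.15, -0.6] -12.9
0.3 [0.72, -1.46, -0.76] -16.1
0.36 [0.8, -1.77, -0.93] -19.3
0.42 [0.87, -2.07, -1.1] -22.5
0.48 [0.91, -2.38, -1.28] -25.8
-60.73157894736842
0.54 [0.15, -0.27, -0.19] -3.2
0.6 [0.28, -0.54, -0.38] -6.4
0.66 [0.4, -0.82, -0.57] -9.7
0.72 [0.49, -1.11, -0.77] -12.9
0.78 [0.56, -1.4, -0.98] -16.1
0.84 [0.61, -1.69, -1.18] -19.3
0.9 [0.64, -1.98, -1.39] -22.5
0.95 [0.64, -2.23, -1.56] -25.2
```

Request:
send_rows(series=[{"delta_pos": [0.19,-0.26,-0.17],"turn": -3.2,"jaw": 1},{"delta_pos": [0.35,-0.55,-0.3],"turn": -6.4,"jaw": 1},{"delta_pos": [0.49,-0.85,-0.44],"turn": -9.7,"jaw": 1},{"delta_pos": [0.62,-1.15,-0.6],"turn": -12.9,"jaw": 1},{"delta_pos": [0.72,-1.46,-0.76],"turn": -16.1,"jaw": 1},{"delta_pos": [0.8,-1.77,-0.93],"turn": -19.3,"jaw": 1},{"delta_pos": [0.87,-2.07,-1.1],"turn": -22.5,"jaw": 1},{"delta_pos": [0.91,-2.38,-1.28],"turn": -25.8,"jaw": 1}])

```text
clock: 20.18
tool_pos: [0.5655, 0.1066, 0.0669]
eef_rot: [0.863, -0.505, -0.002, 0.001]
contact_force: [-1.0, 5.5, -8.4]
opening: 0.263
```

```bash
python3 -c "
from ov import *
ov('w',25,.48,.0115)
s=r.get_state();print(s['contact_force']@ax,(s['tool_pos']-np.array([.5436,.1146,.055]))-(knob(.48)-knob(0)),s['q'].round(2))"
```

```text
20.1833 [0.5655 0.1066 0.0669] [-1.   5.5 -8.4] [ 0.52 -0.34 -0.3 ] 23.153371940727112
-8.093512265002339 [-0.00212306 -0.00050134 -0.00030472] [-0.2   0.85 -0.11  1.83  0.18  0.46 -1.49]
```

View pics/w.png

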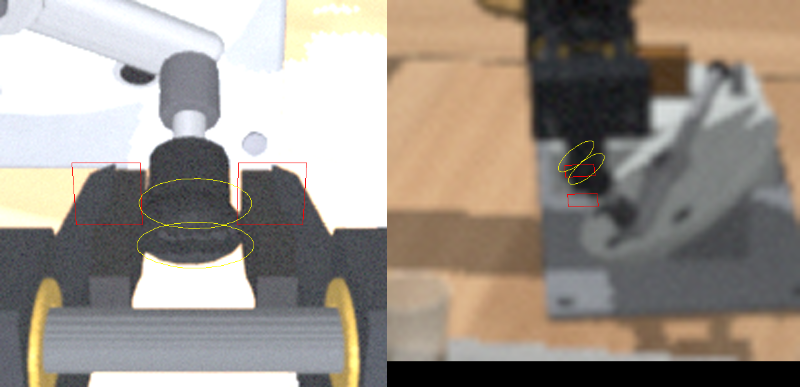

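Request:
send_rows(series=[{"delta_pos": [0.15,-0.27,-0.19],"turn": -3.2,"jaw": 1},{"delta_pos": [0.28,-0.54,-0.38],"turn": -6.4,"jaw": 1},{"delta_pos": [0.4,-0.82,-0.57],"turn": -9.7,"jaw": 1},{"delta_pos": [0.49,-1.11,-0.77],"turn": -12.9,"jaw": 1},{"delta_pos": [0.56,-1.4,-0.98],"turn": -16.1,"jaw": 1},{"delta_pos": [0.61,-1.69,-1.18],"turn": -19.3,"jaw": 1},{"delta_pos": [0.64,-1.98,-1.39],"turn": -22.5,"jaw": 1},{"delta_pos": [0.64,-2.23,-1.56],"turn": -25.2,"jaw": 1}])

```text
clock: 20.95
tool_pos: [0.5872, 0.1101, 0.082]
eef_rot: [0.953, -0.304, -0.002, 0.002]
contact_force: [-0.8, 4.0, -8.8]
opening: 0.263
```

Request:
send_rows(series=[{"delta_pos": [0,0,0],"turn": 0,"jaw": 1},{"delta_pos": [0,0,0],"turn": 0,"jaw": 1},{"delta_pos": [0,0,0],"turn": 0,"jaw": 1},{"delta_pos": [0,0,0],"turn": 0,"jaw": 1}])

```text
clock: 21.28
tool_pos: [0.588, 0.1105, 0.0826]
eef_rot: [0.952, -0.305, -0.001, 0.001]
contact_force: [-2.5, 2.7, -9.5]
opening: 0.266
```

```bash
python3 -c "
from ov import *
ov('x',25,.95,.0115)
s=r.get_state();print(s['contact_force']@ax,(s['tool_pos']-np.array([.5436,.1146,.055]))-(knob(.95)-knob(0)),s['q'].round(2))
p=vision.camera_params('wrist');im=vision.snapshot('wrist');cv2.imwrite('pics/x1.png',im)
print(proj('wrist',[piv,knob(.95,0),knob(0,0),piv+.1*yh+.007*ax,piv+.012*ax],p).round(1).tolist())"
```

```text
21.2833 [0.588  0.1105 0.0826] [-2.5  2.7 -9.5] [ 0.21 -0.03 -0.15] 23.398437238780737
-8.058742149922715 [-0.00254354 -0.00181829 -0.00020419] [-0.13  0.85 -0.23  1.75  0.33  0.58 -1.18]
[[207.3, 143.6], [304.8, 188.2], [242.4, 214.9], [20.2, 69.6], [198.7, 157.7]]
```

View pics/x.png

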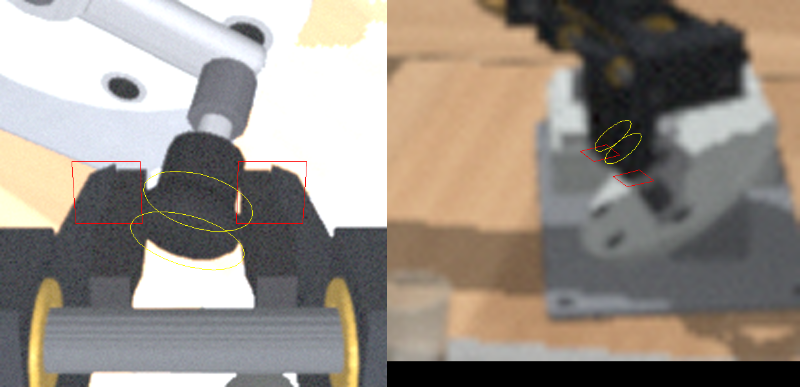

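View pics/x1.png

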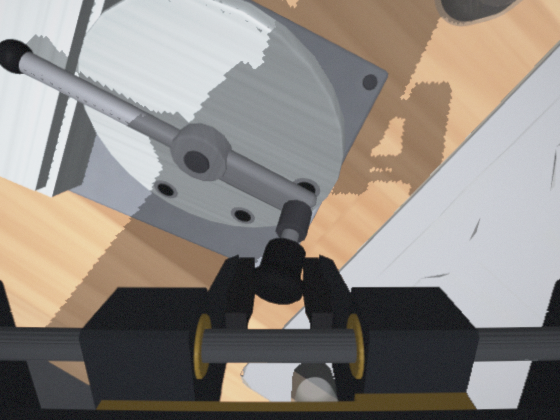

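```bash
python3 -c "
from h import *
p=vision.camera_params('wrist')
def foot(phi,h=.007):
    ph=phi-.95; return piv+.1*(yh*np.cos(ph)-xp*np.sin(ph))+h*ax
for f in (.8,.85,.9,.95,1.0): print(f,proj('wrist',[foot(f),knob(f,.012),knob(f,.026)],p).round(1).tolist())
im=cv2.convertScaleAbs(vision.snapshot('wrist'),alpha=1.6,beta=10)
cv2.imwrite('pics/y.png',np.hstack([crop(im,70,80,140,120,2.8),crop(im,270,200,120,120,2.8)]))
"
```

```text
0.8 [[14.9, 44.1], [293.2, 211.8], [287.7, 231.0]]
0.85 [[16.3, 52.8], [295.8, 209.3], [290.3, 228.6]]
0.9 [[18.1, 61.3], [298.2, 206.6], [292.8, 226.0]]
0.95 [[20.3, 69.8], [300.5, 203.7], [295.1, 223.3]]
1.0 [[22.9, 78.0], [302.5, 200.7], [297.2, 220.3]]
```

View pics/y.png

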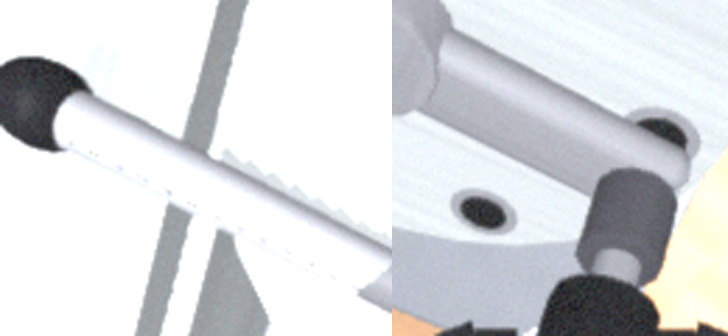

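```bash
python3 - <<'E'
from h import *
def T(v,yaw):
    a=np.radians(yaw); ex=np.array([np.cos(a),np.sin(a),0]);ez=np.array([0,0,-1.]);ey=np.cross(ez,ex); return np.round(np.array([v@ex,v@ey,v@ez])*100,2).tolist()
for ph in(.9,.92,.94,.96): print(ph,T(knob(ph)-knob(.87),-35.5))
E
```

```text
0.9 [0.07, -0.13, -0.1]
0.92 [0.12, -0.22, -0.17]
0.94 [0.16, -0.3, -0.24]
0.96 [0.2, -0.39, -0.31]
```

Request:
send_rows(series=[{"delta_pos": [0.07,-0.13,-0.1],"turn": 0,"jaw": 1},{"delta_pos": [0.12,-0.22,-0.17],"turn": 0,"jaw": 1},{"delta_pos": [0.16,-0.3,-0.24],"turn": 0,"jaw": 1},{"delta_pos": [0.16,-0.3,-0.24],"turn": 0,"jaw": 1},{"delta_pos": [0.16,-0.3,-0.24],"turn": 0,"jaw": 1},{"delta_pos": [0.16,-0.3,-0.24],"turn": 0,"jaw": 1}])

```text
clock: 21.98
tool_pos: [0.5905, 0.1121, 0.085]
eef_rot: [0.953, -0.304, -0.002, 0.002]
contact_force: [-4.4, 3.3, -11.7]
opening: 0.266
```

```bash
python3 -c "
from h import *
p=vision.camera_params('wrist');s=r.get_state();print(s['tool_pos'],s['contact_force'],s['contact_force']@ax,s['opening']*88)
def foot(phi,h=.007):
    ph=phi-.95; return piv+.1*(yh*np.cos(ph)-xp*np.sin(ph))+h*ax
for f in (.85,.9,.95,1.0): print(f,proj('wrist',[foot(f),knob(f,.012),knob(f,.026)],p).round(1).tolist())
im=cv2.convertScaleAbs(vision.snapshot('wrist'),alpha=1.6,beta=10)
cv2.imwrite('pics/y2.png',np.hstack([crop(im,70,80,140,120,2.8),crop(im,270,200,120,120,2.8)]))
"
```

```text
[0.59046525 0.1121102  0.08499759] [ -4.44570625   3.26619595 -11.68712625] -8.276680524350697 23.370266701442148
0.85 [[18.9, 58.2], [294.1, 212.1], [288.5, 231.3]]
0.9 [[20.7, 66.5], [296.4, 209.5], [290.9, 228.8]]
0.95 [[22.8, 74.6], [298.6, 206.7], [293.2, 226.1]]
1.0 [[25.3, 82.6], [300.6, 203.7], [295.2, 223.3]]
```

View pics/y2.png

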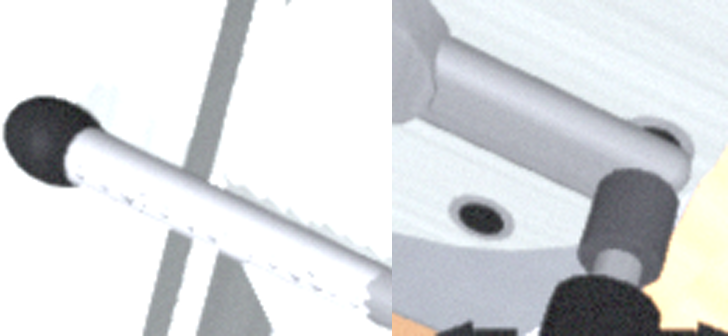

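Request:
send_rows(series=[{"delta_pos": [0.04,-0.09,-0.07],"turn": 0,"jaw": 1},{"delta_pos": [0.08,-0.18,-0.14],"turn": 0,"jaw": 1},{"delta_pos": [0.08,-0.18,-0.14],"turn": 0,"jaw": 1},{"delta_pos": [0.08,-0.18,-0.14],"turn": 0,"jaw": 1},{"delta_pos": [0.08,-0.18,-0.14],"turn": 0,"jaw": 1}])

```text
clock: 22.45
tool_pos: [0.591, 0.1123, 0.0859]
eef_rot: [0.953, -0.304, -0.003, 0.003]
contact_force: [-7.0, 2.4, -13.3]
opening: 0.263
```

```bash
python3 -c "
from h import *
p=vision.camera_params('wrist');s=r.get_state();print(s['tool_pos'],s['contact_force'],s['contact_force']@ax,s['contact_force']@xp,s['opening']*88)
def foot(phi,h=.007):
    ph=phi-.95; return piv+.1*(yh*np.cos(ph)-xp*np.sin(ph))+h*ax
for f in (.9,.95,1.0): print(f,proj('wrist',[foot(f),foot(f,.012),piv+.012*ax,piv+.02*ax],p).round(1).tolist())
im=cv2.convertScaleAbs(vision.snapshot('wrist'),alpha=1.6,beta=10)
cv2.imwrite('pics/y3.png',np.hstack([crop(im,70,80,140,120,2.8),crop(im,250,180,160,120,2.8)]))
a=nets.boxes_of('wrist','foot');print(a[:1])
"
```

```text
[0.59095636 0.11233701 0.08587214] [ -6.99766369   2.37456078 -13.32051166] -8.088859057478748 -11.671515435141126 23.1829924490414
0.9 [[21.6, 67.4], [14.4, 72.3], [198.4, 162.1], [192.4, 172.1]]
0.95 [[23.7, 75.5], [16.7, 80.4], [198.4, 162.1], [192.4, 172.1]]
1.0 [[26.2, 83.5], [19.4, 88.4], [198.4, 162.1], [192.4, 172.1]]
[{'location': [0.4086, 0.3943], 'score': 0.96}]
```

View pics/y3.png

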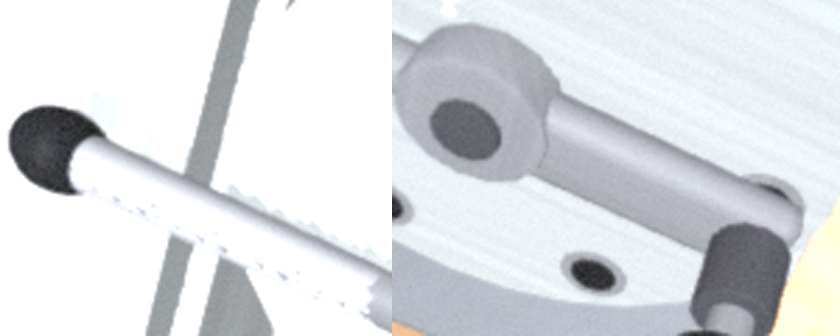

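Request:
send_rows(series=[{"delta_pos": [0,0,0],"turn": -4,"jaw": 1},{"delta_pos": [0,0,0],"turn": -8,"jaw": 1},{"delta_pos": [0,0,0],"turn": -10,"jaw": 1},{"delta_pos": [0,0,0],"turn": -10,"jaw": 1},{"delta_pos": [0,0,0],"turn": -10,"jaw": 1}])

```text
clock: 22.97
tool_pos: [0.5946, 0.114, 0.0874]
eef_rot: [0.975, -0.222, -0.0, -0.0]
contact_force: [-2.3, 4.8, -8.2]
opening: 0.264
```

```bash
python3 -c "
from h import *
p=vision.camera_params('wrist');s=r.get_state();print(s['tool_pos'],s['contact_force'],s['contact_force']@ax,s['contact_force']@xp,s['moment'],s['opening']*88,s['q'].round(2))
def foot(phi,h=.0073):
    ph=phi-.95; return piv+.1*(yh*np.cos(ph)-xp*np.sin(ph))+h*ax
for f in (.9,.95,1.0): print(f,proj('wrist',[foot(f),piv,piv+.02*ax,knob(0,0),knob(.95,0),knob(-.95,0)],p).round(1).tolist())
im=vision.snapshot('wrist');sc=vision.snapshot('scene')
cv2.imwrite('pics/z.png',cv2.convertScaleAbs(im,alpha=1.4,beta=10));cv2.imwrite('pics/z2.png',crop(sc,265,200,80,70,9))
"
```

```text
[0.5945802  0.11400021 0.08741306] [-2.31996227  4.81727717 -8.216713  ] -6.9331801379833 -4.4237945562855225 [ 0.71876351  0.18324119 -0.5280505 ] 23.22222952398093 [-0.11  0.86 -0.28  1.73  0.38  0.61 -1.06]
0.9 [[47.2, 29.8], [220.1, 142.7], [203.4, 164.3], [239.4, 215.4], [305.9, 200.9], [168.3, 177.7]]
0.95 [[47.4, 38.2], [220.1, 142.7], [203.4, 164.3], [239.4, 215.4], [305.9, 200.9], [168.3, 177.7]]
1.0 [[48.1, 46.5], [220.1, 142.7], [203.4, 164.3], [239.4, 215.4], [305.9, 200.9], [168.3, 177.7]]
```

View pics/z.png

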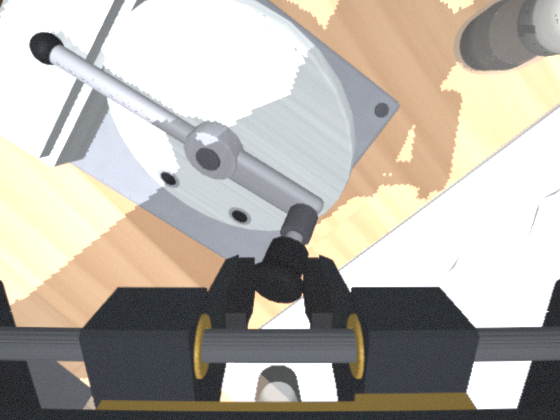

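View pics/z2.png

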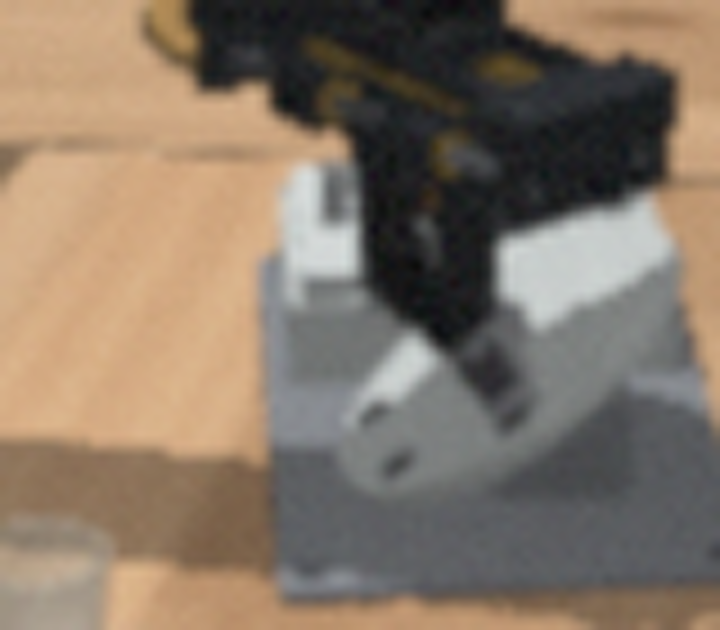

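```bash
python3 -c "
from h import *
p=vision.camera_params('wrist');s=r.get_state();print(s['tool_pos'])
def foot(phi,h=.0073):
    ph=phi-.95; return piv+.1*(yh*np.cos(ph)-xp*np.sin(ph))+h*ax
im=cv2.convertScaleAbs(vision.snapshot('wrist'),alpha=1.5,beta=10)
F=5
a=crop(im,60,50,120,100,F);
for f,c in((.95,(0,255,0)),(1.0,(0,0,255))):
    q=(proj('wrist',[foot(f)],p)[0])*F; cv2.circle(a,tuple(int(v) for v in q),int(.008/.27*333*F),c,1)
cv2.imwrite('pics/aa.png',a)
b=crop(im,275,200,100,100,6)
for f,c in((.95,(0,255,0)),(1.0,(0,0,255))):
    for h in(.012,.026):
        pts=np.array([knob(f,h)+.0085*(np.cos(k)*yh+np.sin(k)*xp) for k in np.linspace(0,6.28,40)])
        cv2.polylines(b,[((proj('wrist',pts,p)-[225,150])*6).astype(int)],True,c,1)
cv2.imwrite('pics/ab.png',b)
"
```

```text
[0.59458952 0.11399526 0.08743565]
```

View pics/aa.png

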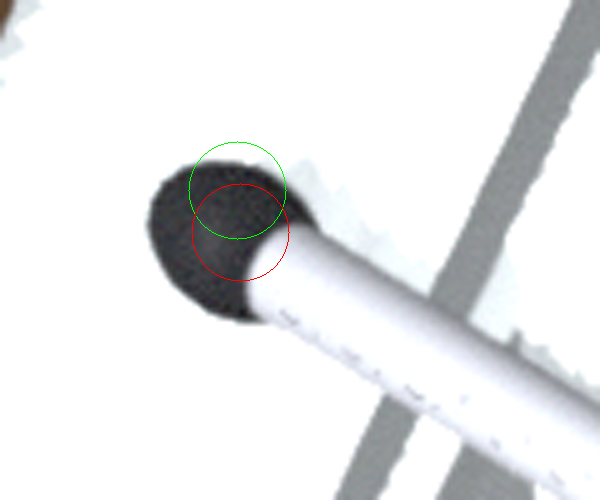

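View pics/ab.png

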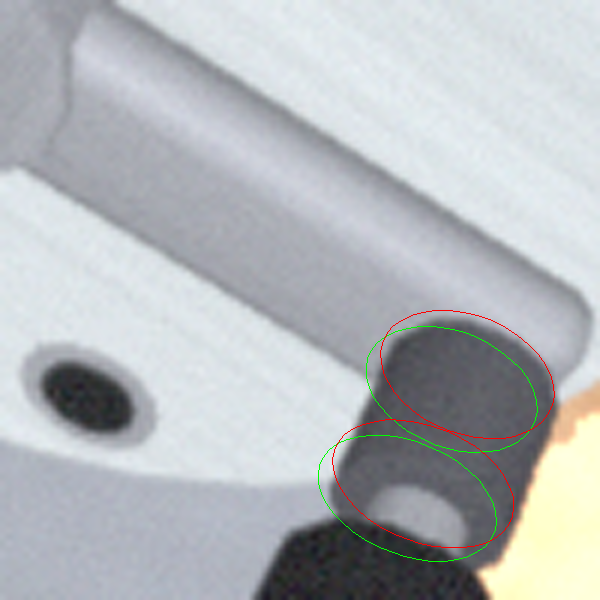

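```bash
python3 - <<'E'
from h import *
def T(v,yaw):
    a=np.radians(yaw); ex=np.array([np.cos(a),np.sin(a),0]);ez=np.array([0,0,-1.]);ey=np.cross(ez,ex); return np.round(np.array([v@ex,v@ey,v@ez])*100,2).tolist()
for ph in(.98,.96,.94): print(ph,T(knob(ph)-knob(1.0),-25.7))
print(T(-.011*ax,-25.7), R.from_quat(r.get_state()["eef_rot"]).as_euler('xyz',degrees=True))
E
```

```text
0.98 [-0.05, 0.08, 0.07]
0.96 [-0.11, 0.17, 0.14]
0.94 [-0.16, 0.25, 0.21]
[0.36, -0.52, 0.9] [-1.79966125e+02  1.17663555e-02 -2.56722365e+01]
```

Request:
send_rows(series=[{"delta_pos": [-0.06,0.1,0.08],"turn": 1,"jaw": 1},{"delta_pos": [-0.13,0.2,0.17],"turn": 2,"jaw": 1},{"delta_pos": [-0.13,0.2,0.17],"turn": 3,"jaw": 1},{"delta_pos": [-0.13,0.2,0.17],"turn": 3,"jaw": 1},{"delta_pos": [-0.13,0.2,0.17],"turn": 3,"jaw": 1}])

```text
clock: 23.53
tool_pos: [0.5944, 0.1143, 0.0866]
eef_rot: [0.969, -0.246, 0.002, -0.002]
contact_force: [-0.1, 6.1, -6.2]
opening: 0.267
```

```bash
cat > ft.py <<'E'
from h import *
def foot(phi,h=.0073):
    ph=phi-.95; return piv+.1*(yh*np.cos(ph)-xp*np.sin(ph))+h*ax
def go(n):
    p=vision.camera_params('wrist');s=r.get_state();print(s['clock'],s['tool_pos'],s['contact_force'],s['contact_force']@ax,s['contact_force']@xp)
    im=cv2.convertScaleAbs(vision.snapshot('wrist'),alpha=1.5,beta=10)
    F=4
    a=crop(im,50,50,100,100,F);
    for f,c in((.9,(255,0,0)),(.95,(0,255,0)),(1.0,(0,0,255))):
        X=foot(f); d=(np.array(p['extrinsics'])@np.r_[X,1])[2]
        q=(proj('wrist',[X],p)[0])*F; cv2.circle(a,tuple(int(v) for v in q),int(.008/d*333*F),c,1)
    b=crop(im,275,200,100,100,4)
    for f,c in((.95,(0,255,0)),(1.0,(0,0,255))):
        for h in(.012,.026):
            pts=np.array([knob(f,h)+.0085*(np.cos(k)*yh+np.sin(k)*xp) for k in np.linspace(0,6.28,40)])
            cv2.polylines(b,[((proj('wrist',pts,p)-[225,150])*4).astype(int)],True,c,1)
    cv2.imwrite(f'pics/{n}.png',np.hstack([a,b]))
E
python3 -c "
from ft import *
go('ac')"
```

```text
23.5333 [0.59441565 0.11426584 0.08661843] [-0.13168451  6.14243037 -6.24812667] -6.78731048957239 -1.1999924830815467
```

View pics/ac.png

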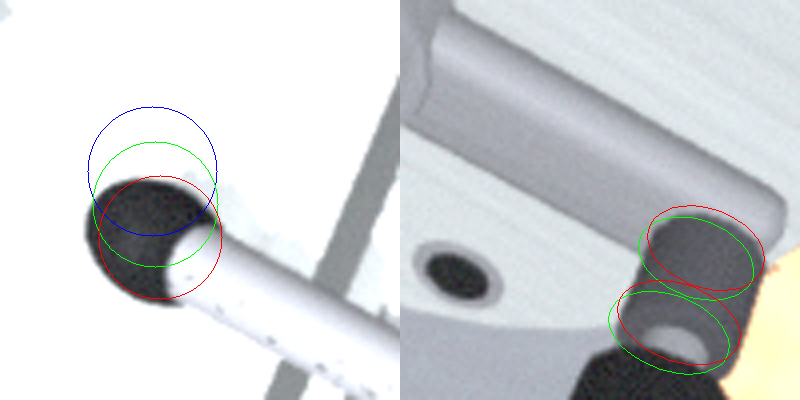

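Request:
send_rows(series=[{"delta_pos": [-0.06,0.1,0.08],"turn": 0,"jaw": 1},{"delta_pos": [-0.13,0.2,0.17],"turn": 0,"jaw": 1},{"delta_pos": [-0.13,0.2,0.17],"turn": 0,"jaw": 1},{"delta_pos": [-0.13,0.2,0.17],"turn": 0,"jaw": 1},{"delta_pos": [-0.13,0.2,0.17],"turn": 0,"jaw": 1}])

```text
clock: 24.0
tool_pos: [0.594, 0.114, 0.0856]
eef_rot: [0.969, -0.246, 0.003, -0.003]
contact_force: [2.9, 7.2, -5.2]
opening: 0.263
```

```bash
python3 -c "
from ft import *
go('ad')"
```

```text
24.0 [0.59396259 0.11395965 0.08561174] [ 2.89984988  7.20278161 -5.15825666] -7.707418562264305 2.0141884044421725
```

View pics/ad.png

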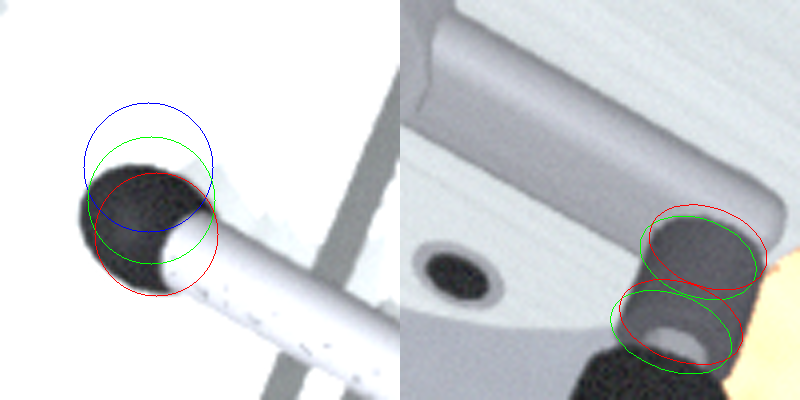

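Request:
send_rows(series=[{"delta_pos": [-0.06,0.1,0.08],"turn": 2,"jaw": 1},{"delta_pos": [-0.1,0.16,0.13],"turn": 3,"jaw": 1},{"delta_pos": [-0.1,0.16,0.13],"turn": 3,"jaw": 1},{"delta_pos": [-0.1,0.16,0.13],"turn": 3,"jaw": 1},{"delta_pos": [-0.1,0.16,0.13],"turn": 3,"jaw": 1}])

```text
clock: 24.47
tool_pos: [0.5921, 0.1132, 0.0842]
eef_rot: [0.963, -0.271, 0.003, -0.003]
contact_force: [2.3, 7.1, -4.1]
opening: 0.265
```

```bash
python3 -c "
from ft import *
go('ae')"
```

```text
24.4667 [0.59206796 0.1131904  0.0842423 ] [ 2.30750906  7.08260814 -4.12712704] -6.533118794260528 2.1348341728398568
```

View pics/ae.png

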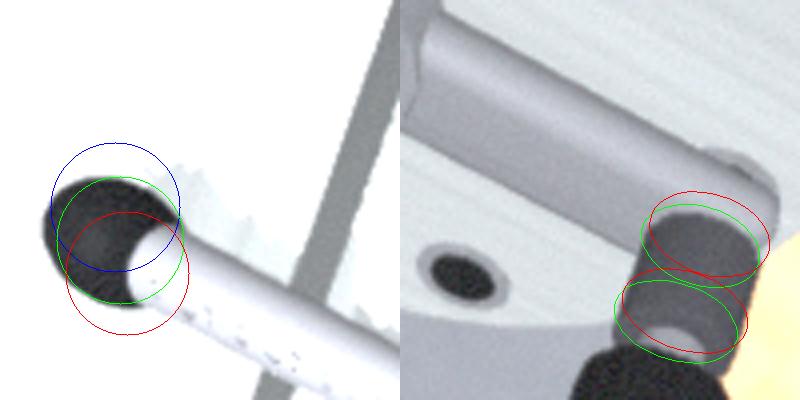

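```bash
python3 - <<'E'
from h import *
def T(v,yaw):
    a=np.radians(yaw); ex=np.array([np.cos(a),np.sin(a),0]);ez=np.array([0,0,-1.]);ey=np.cross(ez,ex); return np.round(np.array([v@ex,v@ey,v@ez])*100,2).tolist()
print([T(-d*ax,-31.4) for d in(.002,.004,.006,.008,.011)])
E
```

```text
[[0.06, -0.1, 0.16], [0.11, -0.2, 0.33], [0.17, -0.3, 0.49], [0.22, -0.4, 0.66], [0.31, -0.55, 0.9]]
```

Request:
send_rows(series=[{"delta_pos": [0.06,-0.1,0.16],"turn": 0,"jaw": 1},{"delta_pos": [0.11,-0.2,0.33],"turn": 0,"jaw": 1},{"delta_pos": [0.14,-0.25,0.41],"turn": 0,"jaw": 1},{"delta_pos": [0.14,-0.25,0.41],"turn": 0,"jaw": 1},{"delta_pos": [0.14,-0.25,0.41],"turn": 0,"jaw": 1}])

```text
clock: 24.93
tool_pos: [0.5945, 0.1145, 0.0803]
eef_rot: [0.963, -0.271, 0.003, -0.003]
contact_force: [1.1, 6.6, -2.5]
opening: 0.265
```

```bash
python3 -c "
from ft import *
go('af')
s=r.get_state();print((s['tool_pos']-np.array([.5491,.1177,.0457]))@ax)"
```

```text
24.9333 [0.59448844 0.1145394  0.08025287] [ 1.09380425  6.560632   -2.54266004] -4.481870862417847 1.9677824385512355
0.006599209026074169
```

View pics/af.png

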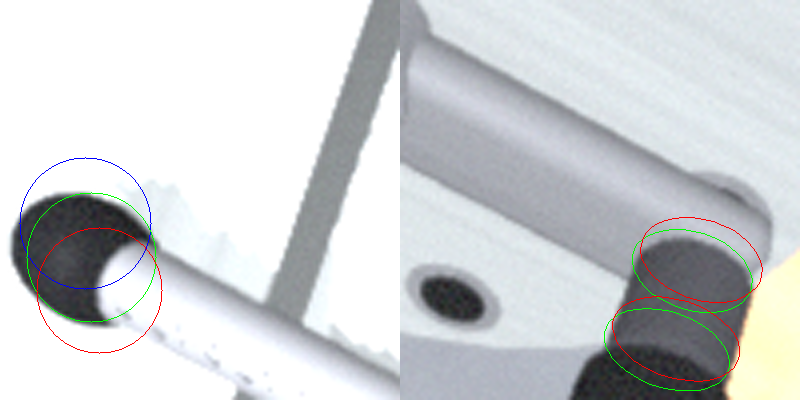

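Request:
send_rows(series=[{"delta_pos": [0.06,-0.1,0.16],"turn": 0,"jaw": 1},{"delta_pos": [0.06,-0.1,0.16],"turn": 0,"jaw": 1},{"delta_pos": [0.06,-0.1,0.16],"turn": 0,"jaw": 0.45},{"delta_pos": [0.06,-0.1,0.16],"turn": 0,"jaw": 0.45},{"delta_pos": [0.06,-0.1,0.16],"turn": 0,"jaw": 0.45},{"delta_pos": [0.06,-0.1,0.16],"turn": 0,"jaw": 0.45},{"delta_pos": [0.06,-0.1,0.16],"turn": 0,"jaw": 0.45},{"delta_pos": [0.06,-0.1,0.16],"turn": 0,"jaw": 0.45}])

```text
clock: 25.65
tool_pos: [0.5926, 0.1116, 0.077]
eef_rot: [0.962, -0.272, 0.0, 0.0]
contact_force: [-0.3, 0.1, -0.1]
opening: 0.552
```

```bash
python3 -c "
from ov import *
ov('ag',48,.95,0)
from ft import *
go('ah')"
```

```text
25.65 [0.5926 0.1116 0.077 ] [-0.3  0.1 -0.1] [-0.08  0.03 -0.01] 48.549023359628116
25.75 [0.59245178 0.11190813 0.07692489] [-0.04026211 -0.39334324 -0.14211869] 0.014779520146608063 -0.26888371741484807
```

View pics/ag.png

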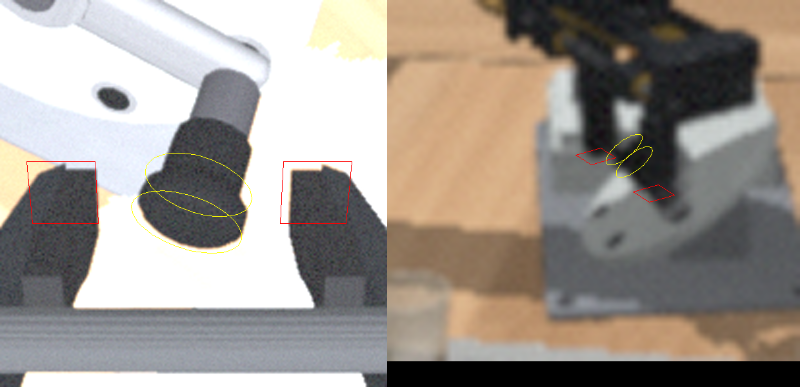

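View pics/ah.png

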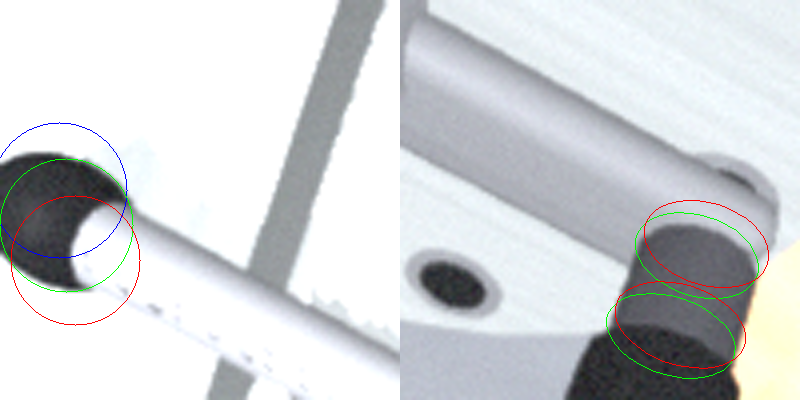

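Request:
send_rows(series=[{"delta_pos": [0,0,-2],"turn": 0,"jaw": 0.3},{"delta_pos": [0,0,-5],"turn": 0,"jaw": 0.3},{"delta_pos": [0,0,-9],"turn": 0,"jaw": 0.3},{"delta_pos": [0,3,-12],"turn": 0,"jaw": 0.3},{"delta_pos": [0,6,-14],"turn": 0,"jaw": 0.3},{"delta_pos": [0,6,-14],"turn": 0,"jaw": 0.3},{"delta_pos": [0,6,-14],"turn": 0,"jaw": 0.3}])

```text
clock: 26.38
tool_pos: [0.5612, 0.0591, 0.2182]
eef_rot: [0.962, -0.273, 0.001, 0.0]
contact_force: [0.8, 0.8, -0.7]
opening: 0.701
```

```bash
python3 -c "
from ft import *
s=r.get_state();p=vision.camera_params('wrist');im=vision.snapshot('wrist');sc=vision.snapshot('scene')
print(s['tool_pos'],s['clock'],s['q'].round(2))
b=im.copy()
for f,c in((.95,(0,255,0)),):
    for h,rr in((.0305,.0105),(.046,.0135),(.0565,.0135)):
        pts=np.array([knob(f,h)+rr*(np.cos(k)*yh+np.sin(k)*xp) for k in np.linspace(0,6.28,40)]); cv2.polylines(b,[proj('wrist',pts,p).astype(int)],True,c,1)
    q=proj('wrist',[foot(f),foot(1.0),foot(.9)],p).round(1); print(q.tolist())
cv2.imwrite('pics/ai.png',cv2.convertScaleAbs(im,alpha=1.3,beta=10));cv2.imwrite('pics/aj.png',crop(cv2.convertScaleAbs(b,alpha=1.6,beta=10),280,150,300,220,2.6));cv2.imwrite('pics/ak.png',crop(sc,265,200,90,80,8))
"
```

```text
[0.56119417 0.05914098 0.21820697] 26.3833 [ 0.01  0.63 -0.34  1.76  0.28  0.8  -1.01]
[[124.1, 0.1], [123.9, 5.9], [124.5, -5.7]]
```

View pics/ai.png

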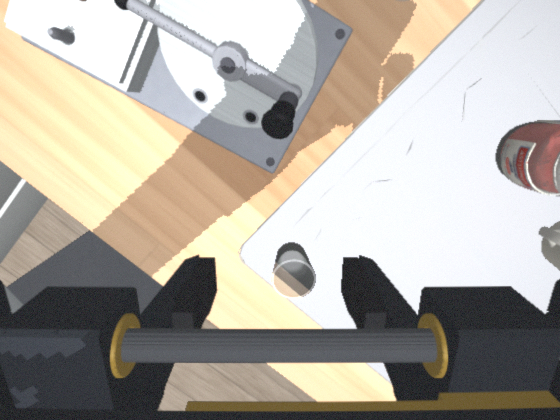

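View pics/aj.png

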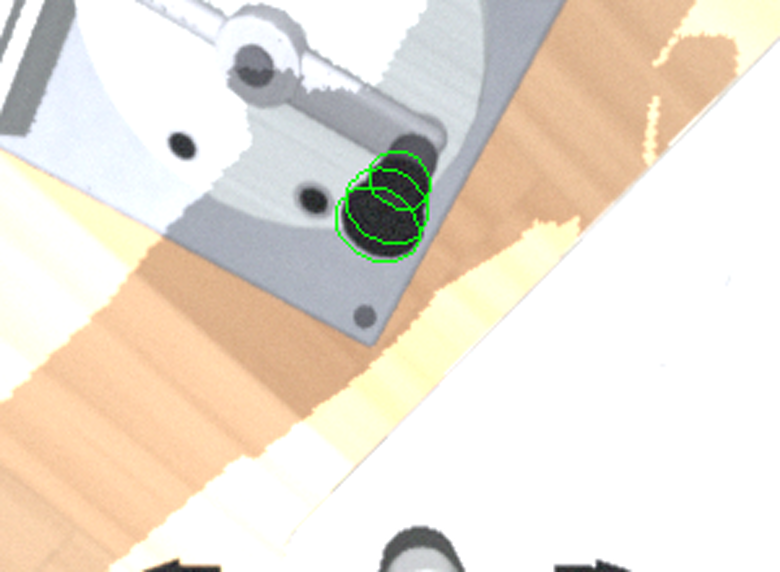

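View pics/ak.png

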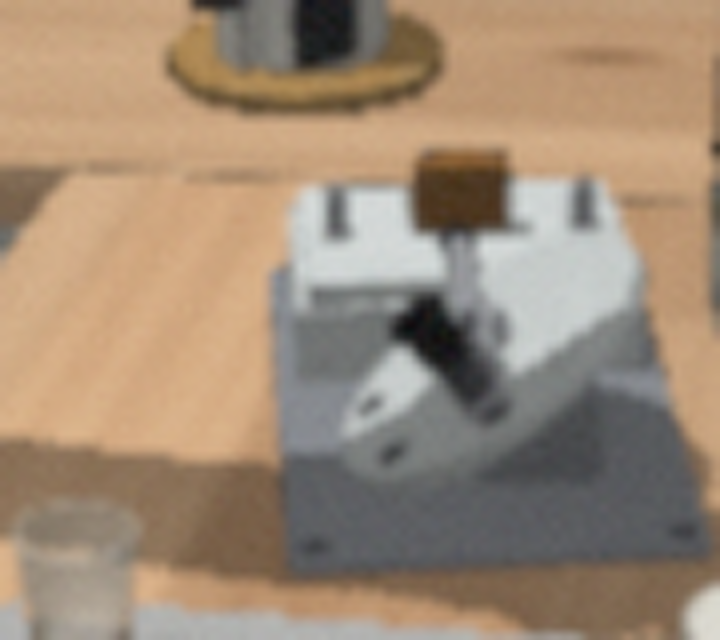

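Request:
send_rows(series=[{"delta_pos": [16,10,-2],"turn": 0,"jaw": 0.3},{"delta_pos": [16,10,-2],"turn": 0,"jaw": 0.3},{"delta_pos": [16,10,-2],"turn": 0,"jaw": 0.3},{"delta_pos": [16,10,-2],"turn": 0,"jaw": 0.3},{"delta_pos": [16,10,-2],"turn": 0,"jaw": 0.3},{"delta_pos": [16,10,-2],"turn": 0,"jaw": 0.3},{"delta_pos": [16,10,-2],"turn": 0,"jaw": 0.3},{"delta_pos": [16,10,-2],"turn": 0,"jaw": 0.3}])

```text
clock: 27.15
tool_pos: [0.6446, -0.105, 0.2355]
eef_rot: [0.963, -0.27, -0.001, -0.001]
contact_force: [-0.6, 0.2, -0.4]
opening: 0.702
```

```bash
python3 -c "
from ft import *
t=vision.snapshot('top');sc=vision.snapshot('scene')
cv2.imwrite('pics/al.png',t)
print(r.get_state()['tool_pos'])
for n,im,c,(u,v,w,h,k) in (('am',t,'top',(215,255,150,120,5)),('an',sc,'scene',(285,200,90,70,8))):
    a=crop(im,u,v,w,h,k); f=lambda X:((proj(c,X)-[u-w//2,v-h//2]+.5)*k-.5).astype(int)
    raw=a.copy()
    for z,col in((.052,(0,255,0)),(.042,(0,0,255))):
        L=np.array([[70,55],[70,-55],[-70,-55],[-70,55]])/1000
        X=np.array([[*(bed+x*xh+y*yh)[:2],z] for x,y in L]); cv2.polylines(a,[f(X)],True,col,1)
    for s in(1,-1):
        X=np.array([[*(bed+s*.055*xh)[:2],z] for z in(.052,.076)]); cv2.polylines(a,[f(X)],False,(255,0,0),1)
    q=f([foot(.95),foot(1.0),foot(.9)]); [cv2.circle(a,tuple(int(i) for i in x),4,cc,1) for x,cc in zip(q,((0,255,0),(0,0,255),(255,0,0)))]
    cv2.imwrite(f'pics/{n}.png',a)
"
```

```text
[ 0.64462674 -0.10473184  0.23625789]
```

View pics/am.png

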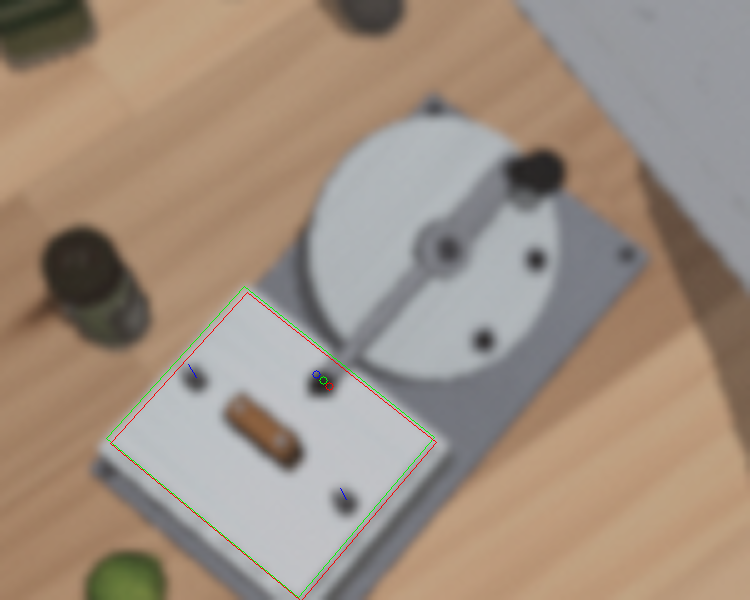

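View pics/an.png

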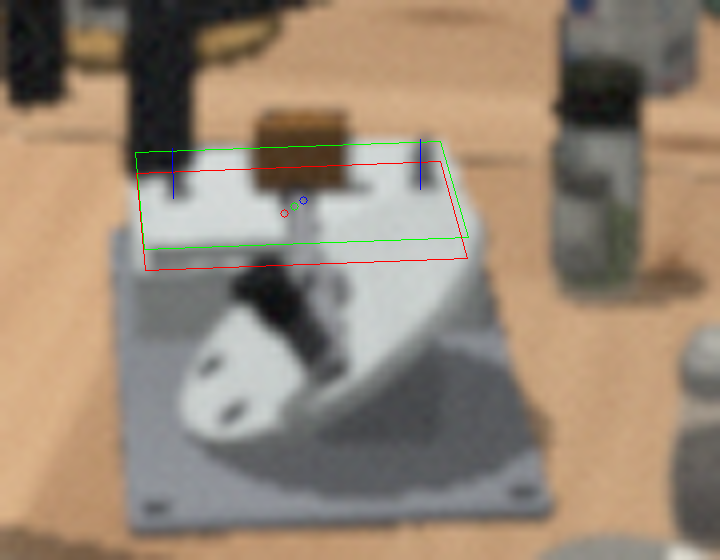

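View pics/al.png

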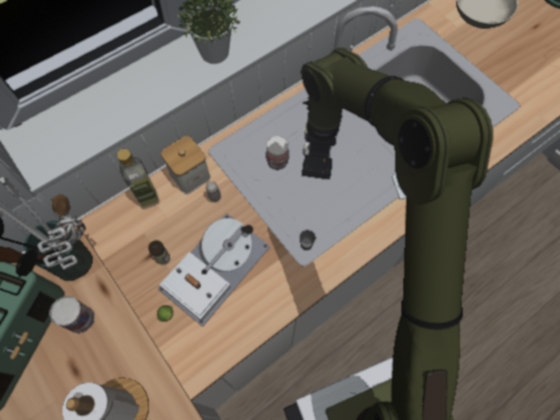

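```bash
python3 -c "
from h import *
s=r.get_state();print(s['clock'],abs(s['qd']).max());print(order.finish_job())"
```

```text
27.25 0.009534028031520399
the job is handed in; nothing more can be done
None
```

The job is handed in at 27.3 s. The larger top plate is on the press, and the latch arm is locked in the next hole anticlockwise with its ball foot over the plate.

**Plate:** I gripped it by the wooden block and lowered it level over both pins until it pressed on the bed with about 14 N. After that I let go. In the last pictures it lies flush on the bed.

**Latch:** I pulled the plunger about 11 mm and kept it out for the whole swing. I eased it back until the pin was largely in the hole, then let go so it snapped in.

**Last checks:** From the top, scene and wrist cameras, the foot sits at about 0.95 rad and the knob is fully down on its sleeve. The bystanders in view looked unmoved by eye. The robot is clear of everything.

**What went wrong or disagreed:**
- **Fingertips:** They sit about 20 mm further back than described. My first grip on the knob closed over the cap, pushing with about 26 N. I went 20 mm lower and gripped it again.
- **Swing:** The arm briefly went past the hole to about 1.0 rad, probably just touching the plate, before I brought it back to 0.95.
- **Spring force:** Before I eased the plunger in, it read about 6.5 N, lower than expected for a fully pulled plunger. The knob may have slipped a few millimetres in the grip by then.

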